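# Sort the tested irrigation valves

### The job

The irrigation valve housings on the counter are back from their leak test: pull the drawer well open, stand every housing with a round white tag upright in a nest of the drawer and every housing with a narrow straight tag upright in a cell of the grey seed tray, one to a nest or cell, then push the drawer fully home. Leave the pots, jar, tools, spool and carton where they are.

Things in the scene. Friction and masses are not known exactly. Their poses are not given: they have to be found in the camera images.
- drawer (a joint): slide of the one drawer in the unit, m: 0 fully home, 0.16 fully out (its stop); slides with about 2 N of friction and stays where it is left
- cabinet: plywood drawer unit fixed to the counter, 260 deep, 290 wide, 110 mm high. Origin on the counter, under the middle of its front edge; its x points away from the robot into the unit, so the drawer comes out along its -x
- drawer_handle (a point): middle of the drawer's steel bar handle, level along the drawer's y, 120 mm long, about 10 mm thick, standing 35 mm off the drawer front, 90 mm above the counter (the front's top edge is at 104 mm). Moves with the drawer; axes as the cabinet's
- drawer_nest0 (a point): pass nest, the left (+y) of three square compartments side by side just behind the drawer front, about 80 mm square inside, walls 26 mm high. Point: centre of its floor, 20 mm above the counter; it lies 89 mm behind the handle bar. Axes as the cabinet's; moves with the drawer
- drawer_nest1 (a point): pass nest, the middle of three square compartments side by side just behind the drawer front, about 80 mm square inside, walls 26 mm high. Point: centre of its floor, 20 mm above the counter; it lies 89 mm behind the handle bar. Axes as the cabinet's; moves with the drawer
- drawer_nest2 (a point): pass nest, the right (-y) of three square compartments side by side just behind the drawer front, about 80 mm square inside, walls 26 mm high. Point: centre of its floor, 20 mm above the counter; it lies 89 mm behind the handle bar. Axes as the cabinet's; moves with the drawer
- tray_cell0 (a point): reject nest, the nearest the robot of three cells in a row in the grey plastic seed tray (256 by 88 mm, 30 mm high, fixed); each cell is about 80 mm square inside. Point: centre of its floor, 4 mm above the counter; x runs along the tray
- tray_cell1 (a point): reject nest, the middle of three cells in a row in the grey plastic seed tray (256 by 88 mm, 30 mm high, fixed); each cell is about 80 mm square inside. Point: centre of its floor, 4 mm above the counter; x runs along the tray
- tray_cell2 (a point): reject nest, the farthest of three cells in a row in the grey plastic seed tray (256 by 88 mm, 30 mm high, fixed); each cell is about 80 mm square inside. Point: centre of its floor, 4 mm above the counter; x runs along the tray
- valve_a: grey plastic valve housing, 50 mm tall, 0.14 kg: round body 48 mm across, 28 mm high, crossed along its x by a 20 mm pipe stub 60 mm long; on it a black round cap 42 mm across from 28 to 50 mm up, the place to grip. Origin: centre of the underside, z up. May be absent. PASSED: a round white tag, 32 mm across, on top of the cap.
- valve_b: grey plastic valve housing, 50 mm tall, 0.14 kg: round body 48 mm across, 28 mm high, crossed along its x by a 20 mm pipe stub 60 mm long; on it a black round cap 42 mm across from 28 to 50 mm up, the place to grip. Origin: centre of the underside, z up. May be absent. PASSED: a round white tag, 32 mm across, on top of the cap.
- valve_c: grey plastic valve housing, 50 mm tall, 0.14 kg: round body 48 mm across, 28 mm high, crossed along its x by a 20 mm pipe stub 60 mm long; on it a black round cap 42 mm across from 28 to 50 mm up, the place to grip. Origin: centre of the underside, z up. May be absent. PASSED: a round white tag, 32 mm across, on top of the cap.
- valve_d: grey plastic valve housing, 50 mm tall, 0.14 kg: round body 48 mm across, 28 mm high, crossed along its x by a 20 mm pipe stub 60 mm long; on it a black round cap 42 mm across from 28 to 50 mm up, the place to grip. Origin: centre of the underside, z up. May be absent. REJECT: a narrow straight white tag, 40 by 9 mm, across the top of the cap.
- valve_e: grey plastic valve housing, 50 mm tall, 0.14 kg: round body 48 mm across, 28 mm high, crossed along its x by a 20 mm pipe stub 60 mm long; on it a black round cap 42 mm across from 28 to 50 mm up, the place to grip. Origin: centre of the underside, z up. May be absent. REJECT: a narrow straight white tag, 40 by 9 mm, across the top of the cap.
- valve_f: grey plastic valve housing, 50 mm tall, 0.14 kg: round body 48 mm across, 28 mm high, crossed along its x by a 20 mm pipe stub 60 mm long; on it a black round cap 42 mm across from 28 to 50 mm up, the place to grip. Origin: centre of the underside, z up. May be absent. REJECT: a narrow straight white tag, 40 by 9 mm, across the top of the cap.
- blue_pot: bystander: glazed blue pot, 110 mm across, 100 mm high; origin under its centre
- jam_jar: bystander: closed glass jam jar, 72 mm across, 105 mm high; origin under its centre
- clay_pot: bystander: small clay pot, 80 mm across, 75 mm high, standing on top of the drawer unit , 80 mm behind its front edge; origin under its centre
- trowel: bystander: red-handled trowel lying on the counter, 290 mm long, 28 mm high; origin under its neck, blade to its +x
- scoop: bystander: aluminium scoop lying on the counter, 260 mm long, 34 mm high; origin under its neck, blade to its +x
- twine_spool: bystander: wooden spool, 60 mm across, 60 mm high; origin under its centre
- seed_carton: bystander: cardboard carton 70 by 100 by 60 mm; origin under its centre

How it is judged:
By the outcome, as a careful person would: the job done as asked, in the order asked, and still so for the second after the job is handed in, with the robot touching nothing.
Of valve_a, valve_b, valve_c, valve_d, valve_e, valve_f only 4 to 6 are there at a start; the rules pass over those that are not, and their reading is None.
At some moment in a run one of valve_a, valve_b, valve_c, valve_d, valve_e, valve_f may be knocked a few centimetres aside while the robot is not near it.
It also fails if it takes over 210 s, if anything falls off the work surface, if the arm or the gripper's body presses on something with over 40 N, if the wrist force passes 120 N, or if a joint passes its speed limit or range.

### The arm

A 6-joint arm with a two-finger parallel gripper is mounted at the origin on the work surface. World frame = base frame: x ahead of the robot, y to its left, z up, the work surface at z = 0. Lengths are in mm, angles in rad, forces in N, time in s.
With the tool pointing down it reaches from about 400 to 925 mm from the base axis. Payload 12.5 kg.
Tool frame: the origin (TCP) lies on the mounting face of the last link; the fingertips stand 190 mm ahead of it and the grasp point (between the pads) lies 171 mm ahead of it; x points along the fingers, y is the direction in which the jaws open and shut, and the axes are right-handed (so a half turn about x gives the same grasp; the last joint's range is limited). The gripper opens to 95 mm and grips with 3 to 60 N. Pads are 20 mm wide; open, the fingers measure 119 mm over their backs; the gripper's body (75 mm by 180 mm) begins 59 mm behind the grasp point.
Start: joints at [1.075, 0.491, 1.559, -0, 1.092, -0.106], TCP at [237.479, 578.125, 404.761] pointing down, gripper open.
Joint ranges: [-3.1, 3.1], [-0.84, 2.19], [0.05, 2.79], [-1.13, 4.28], [0.06, 2.93], [-2.69, 2.69]. Speed limits (rad/s): [2.22, 2.22, 2.79, 3.14, 3.14, 3.14].

### API

Orientations are given as [roll, pitch, yaw] about the fixed x, y, z axes, in that order (R = Rz(yaw) Ry(pitch) Rx(roll)).
In Python, from cell import env, eyes gives the robot as it stands. The module is installed in compiled form; this text tells all that it offers.
- The arm moves only by the tool jog_arm, never from a script. Its argument "deltas" is one flat list of numbers, 7 for each row, row after row: the shift along the tool's x, y, z in mm, then the turn, a rotation vector about the tool's x, y, z in rad, then the opening, from 0 (shut) to 1 (fully open). A call has 1 to 10 rows; each row shifts and turns the pose as measured when the row begins, along the tool's axes as they then stand; what a row does not reach is not made up. A row lasts 1/8 s, in which the tool goes at most 62.5 mm and 10.7 degrees, less where a joint would pass 70% of its speed; a pose out of reach is approached as far as the arm can. A call is refused whole if a number of a shift passes 62.5 or a number of a turn 0.188, either way. A call with a gripper value outside its range is refused whole. The fingers move at their own pace and stop on an object; the grip force is fixed at half the most. Time passes only in rows, so rows that do not move let the fingers close. It gives the time, the measured TCP pose, the force and the opening at its end, in the units of the state.
- env.state(): the state, without advancing time (a new reading comes with each control period).
- eyes.read_camera(name): name is "scene" or "top"; returns a dict with "image" (480x640x3 uint8, red, green, blue), "fovy" (degrees; the focal length in pixels is half the picture's height over the tangent of half this angle, whatever the lens; pixels are square), "cx", "cy" (the principal point, pixels), "dist" ([k1, k2, p1, p2, k3] as OpenCV has them; the pictures are not rectified), "world_from_camera" (4x4, takes a point from camera to world coordinates). Camera axes: x right, y up, looking along -z (the intrinsics and any distortion apply to the point x, -y, -z); pixel columns grow to the right and rows downward; lengths in mm; the calibration is good to about 2 mm. A picture is of the moment at which its call begins. There is no depth.
- env.job_done(): hands the job in, once; it reports no verdict.
The state is a dict: "t": time; "joints": joint angles; "qvel": joint speeds; "tau": joint torques, N m; "eef_pos": TCP position; "tcp_rot": TCP orientation; "ft_force": force on the tool from outside, world axes, zero at the start; "moment": the same for the moment, N m; "opening": opening from 0.0 (shut) to 1.0 (fully open).
Only numpy, scipy, OpenCV 4.12 (cv2) and the standard library are available. Lean on these libraries where they do the work, as an engineer would, in place of code of your own. Each camera call takes 0.05 s, during which the arm holds its last target.

## Working session

There is one attempt and no reset: what is moved stays moved. The work goes in short steps, Python scripts to look and compute and a tool call to move; the robot and the scene stay as the last step left them, time stands still between calls to the robot, and variables do not carry over. Pictures are saved under pics/ and viewed, and the job is handed in when it is done.

Besides the shell and the picture viewer there is one more tool, called after ">>>" as a command line: name --argument value ..., lists and objects as JSON in quotes. jog_arm: Moves the arm, as the interface text tells. Its arguments: {"type":"object","properties":{"deltas":{"type":"array","items":{"type":"number"}}},"required":["deltas"]}

```bash
mkdir -p pics
python3 - <<'E'
from cell import env, eyes
import cv2, numpy as np
s=env.state()
for k,v in s.items(): print(k,np.round(v,3))
for n in("scene","top"):
    c=eyes.read_camera(n); cv2.imwrite(f"pics/{n}0.png",c["image"][:,:,::-1])
    print(n,c["fovy"],c["cx"],c["cy"],c["dist"]);print(np.round(c["world_from_camera"],3))
E
```

```text
t 0.0
joints [ 1.075  0.492  1.559  0.     1.092 -0.106]
qvel [-0.001  0.002 -0.    -0.001 -0.001 -0.001]
tau [-0.0000e+00 -6.1265e+01 -2.5819e+01  6.9000e-02  4.8000e-02 -0.0000e+00]
eef_pos [237.456 578.088 404.146]
tcp_rot [-1.679  1.57  -2.069]
ft_force [ 0.125  0.431 -0.552]
moment [ 0.025 -0.043  0.02 ]
opening 1.004
scene 54.52776068842383 319.09451162081496 238.51516857884098 [-0.05904843  0.          0.          0.          0.        ]
[[-6.400000e-02 -6.370000e-01  7.680000e-01  1.330449e+03]
 [ 9.980000e-01 -5.000000e-02  4.100000e-02  9.394300e+01]
 [ 1.300000e-02  7.690000e-01  6.390000e-01  7.397940e+02]
 [ 0.000000e+00  0.000000e+00  0.000000e+00  1.000000e+00]]
top 49.593508230510935 317.37405196337704 240.16819775225431 [-0.06369026  0.          0.          0.          0.        ]
[[-2.900000e-02  9.980000e-01 -6.000000e-02  4.859820e+02]
 [-1.000000e+00 -2.900000e-02  0.000000e+00  7.866900e+01]
 [-2.000000e-03  6.000000e-02  9.980000e-01  1.286952e+03]
 [ 0.000000e+00  0.000000e+00  0.000000e+00  1.000000e+00]]
```

View pics/top0.png

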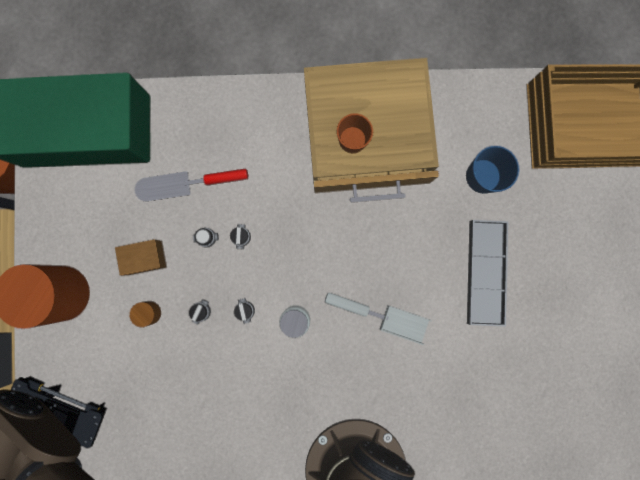

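View pics/scene0.png

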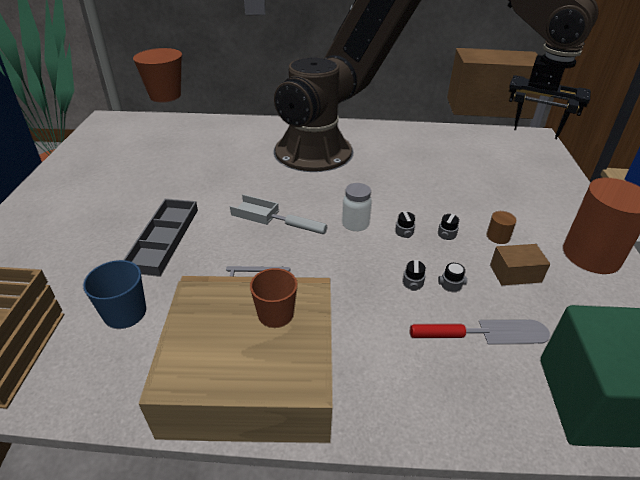

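The top view shows four valves: one round tag at (204,237), and narrow tags at (240,236), (200,312) and (243,311). The drawer handle is near (377,197) and the tray is at (488,272). Next I'll measure these.

```bash
cat > h.py <<'E'
from cell import env, eyes
import cv2, numpy as np
from scipy.spatial.transform import Rotation as R
def K(c):
    f=240/np.tan(np.radians(c["fovy"]/2)); return np.array([[f,0,c["cx"]],[0,f,c["cy"]],[0,0,1]])
def cast(c,uv,z):
    p=cv2.undistortPoints(np.array(uv,float).reshape(-1,1,2),K(c),np.array(c["dist"]))[:,0]
    T=c["world_from_camera"]; d=np.c_[p[:,0],-p[:,1],-np.ones(len(p))]@T[:3,:3].T; o=T[:3,3]
    return o+d*((z-o[2])/d[:,2])[:,None]
def proj(c,P):
    T=np.linalg.inv(c["world_from_camera"]); q=np.atleast_2d(P)@T[:3,:3].T+T[:3,3]
    q=q*[1,-1,-1]; return cv2.projectPoints(q,np.zeros(3),np.zeros(3),K(c),np.array(c["dist"]))[0][:,0]
def tags(c,lo=200,z=50,box=None):
    im=c["image"]; m=((im.min(2)>lo)).astype(np.uint8)
    out=[]
    for k in cv2.findContours(m,cv2.RETR_EXTERNAL,cv2.CHAIN_APPROX_NONE)[0]:
        a=cv2.contourArea(k)
        if a<15: continue
        r=cv2.minAreaRect(k); w=cast(c,cv2.boxPoints(r),z)
        out.append((np.round(r[0],1),a,np.round(w.mean(0)[:2],1),np.round([np.linalg.norm(w[1]-w[0]),np.linalg.norm(w[2]-w[1])],1)))
    return out
def st():
    s=env.state(); r=R.from_euler('xyz',s["tcp_rot"]).as_matrix()
    print("t",round(s["t"],2),"pos",np.round(s["eef_pos"],1),"grasp",np.round(s["eef_pos"]+171*r[:,0],1),"open",round(s["opening"],3),"F",np.round(s["ft_force"],1)); print(np.round(r,3)); return s,r
E
python3 - <<'E'
from h import *
st()
for n in("scene","top"):
    c=eyes.read_camera(n); print(n)
    for t in tags(c,170): print(*t)
    im=c["image"]
    if n=="top":
        cv2.imwrite("pics/t1.png",cv2.resize(im[180:345,110:270,::-1],None,fx=4.8,fy=3.6,interpolation=2) if 0 else cv2.resize(im[200:350,110:310,::-1],None,fx=4,fy=4,interpolation=2))
        cv2.imwrite("pics/t2.png",cv2.resize(im[150:340,300:520,::-1],(770,665)[:2] if 0 else None,fx=3.1,fy=3.1,interpolation=2))
    else: cv2.imwrite("pics/s1.png",cv2.resize(im[170:310,370:560,::-1],None,fx=4,fy=4,interpolation=2))
E
```

```text
t 0.1 pos [237.5 578.1 404.2] grasp [237.4 578.  233.2] open 1.0 F [-0.8 -1.1  0.6]
[[-0.     0.38   0.925]
 [-0.001  0.925 -0.38 ]
 [-1.    -0.001 -0.   ]]
scene
[455.5 268. ] 82.5 [577.9 352. ] [29.  26.1]
[415.5 266. ] 23.5 [577.9 264.9] [ 6.7 38.8]
[450.5 217.7] 17.5 [394.8 369. ] [41.  7.]
top
[196.5 312.5] 20.0 [396.  370.7] [35.   5.4]
[241.8 311.5] 27.5 [395.5 262.6] [ 6.7 35.7]
[202.5 236. ] 90.0 [577.9 353.2] [26.5 24. ]
[238. 235.] 28.0 [577.8 267.8] [ 4.8 33.6]
```

View pics/t1.png

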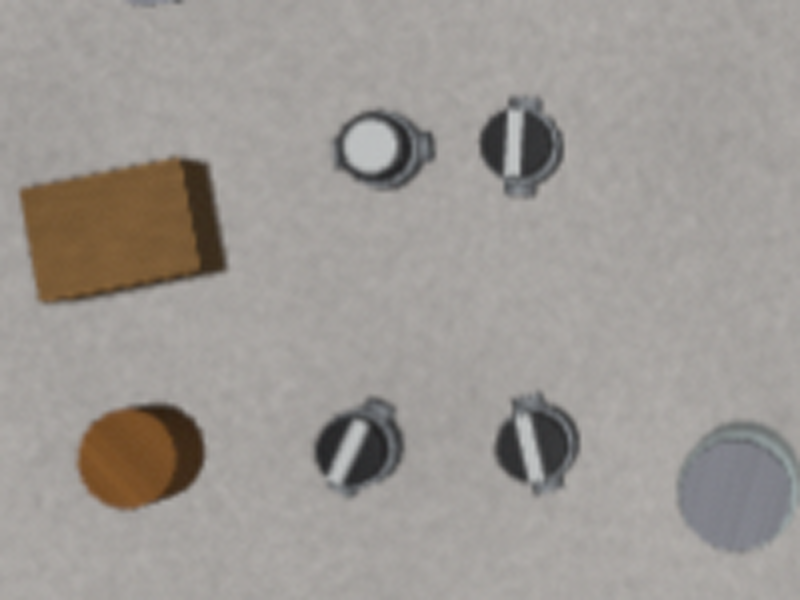

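View pics/t2.png

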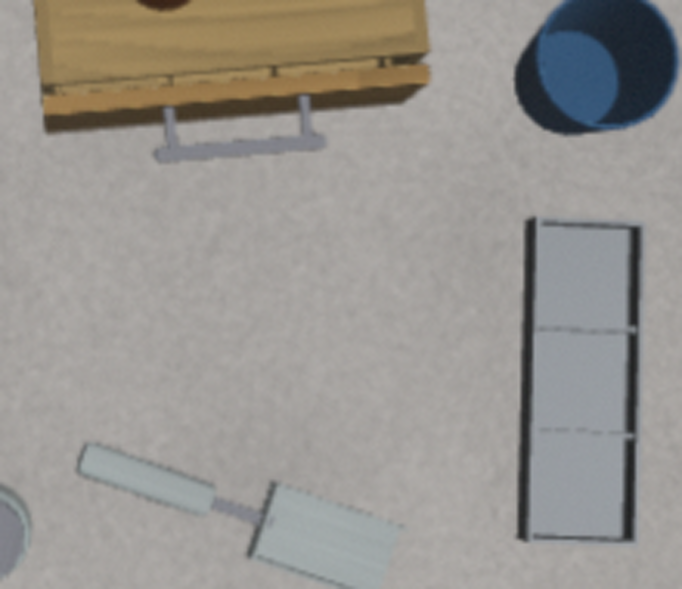

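View pics/s1.png

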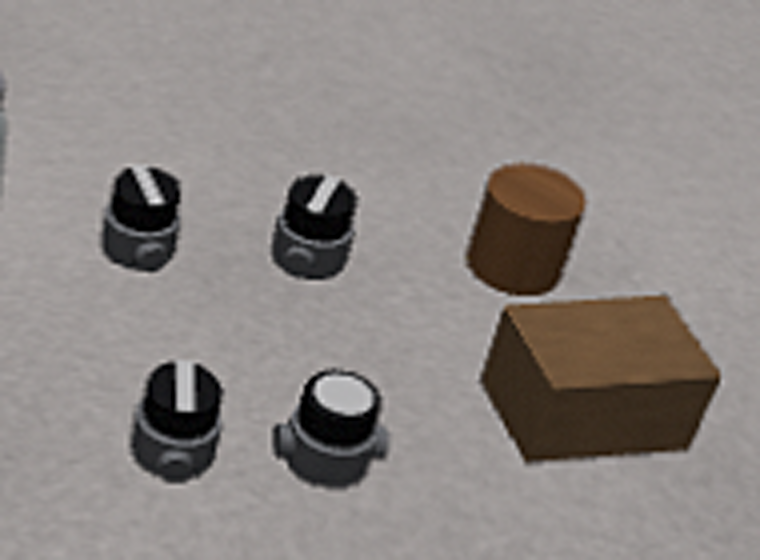

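Three narrow tags and one round tag are confirmed, and the two cameras agree to about 3 mm. Now the handle and the tray.

Run:
```python
from h import *
c=eyes.read_camera("top")
print("handle ends",np.round(cast(c,[[350.5,200],[404.5,196]],90),1).tolist())
print("posts at bar",np.round(cast(c,[[355.2,199],[398.5,196]],90),1).tolist())
print("front top outer/cab edge corners z104/110",np.round(cast(c,[[314,187.5],[438,176.5]],104),1).tolist(),np.round(cast(c,[[313.5,177.5],[437.5,167]],110),1).tolist())
t=cast(c,[[470,220],[506.8,222.9],[504.5,324.8],[467,324.2]],30); print("tray",np.round(t,1).tolist(),t.mean(0))
s=eyes.read_camera("scene")
cv2.imwrite("pics/s2.png",cv2.resize(s["image"][180:320,110:340,::-1],None,fx=3.4,fy=3.4,interpolation=2))
```

```text
handle ends [[648.6, -1.1, 90.0], [654.5, -127.0, 90.0]]
posts at bar [[650.6, -12.1, 90.0], [654.8, -113.0, 90.0]]
front top outer/cab edge corners z104/110 [[678.0, 82.7, 104.0], [695.7, -204.0, 104.0]] [[700.2, 83.2, 110.0], [716.8, -202.5, 110.0]]
tray [[599.6, -295.6, 30.0], [590.0, -386.4, 30.0], [342.6, -369.0, 30.0], [347.3, -277.1, 30.0]] [ 469.87624235 -332.01948265   30.        ]
```

View pics/s2.png

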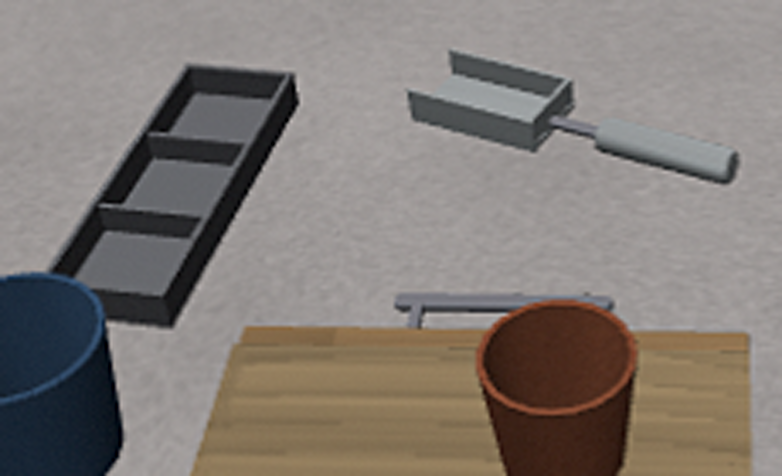

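The scene crop shows the handle bar running from (398,303) to (612,303), clear of the pot, and the tray cells empty. Next I'll turn the jaws square to the cabinet and set a narrow opening.

>>> jog_arm --deltas '[0,0,0,0.185,0,0,0.3,0,0,0,0.185,0,0,0.3,0,0,0,0.185,0,0,0.3,0,0,0,0.185,0,0,0.3,0,0,0,0.185,0,0,0.3,0,0,0,0.185,0,0,0.3,0,0,0,0,0,0,0.3]'

```text
t: 1.18
eef_pos: [237.4, 578.1, 404.0]
tcp_rot: [-0.54, 1.569, -2.058]
ft_force: [0.1, -0.2, -0.5]
opening: 0.33
```

```bash
cat >> h.py <<'E'
def go(p,yaw=None):
    # remaining shift in tool axes for grasp point -> p, and turn about tool x to bring jaw axis to world yaw
    s,r=st(); g=s["eef_pos"]+171*r[:,0]; d=r.T@(np.array(p)-g); print("tool shift",np.round(d,1))
    if yaw is not None:
        Rt=np.column_stack([[0,0,-1],[np.cos(yaw),np.sin(yaw),0],[np.sin(yaw),-np.cos(yaw),0]])
        print("rotvec",np.round(R.from_matrix(r.T@Rt).as_rotvec(),3))
E
python3 -c "
from h import *
go([652,-63.5,160],0.053)"
```

```text
t 1.18 pos [237.4 578.1 404. ] grasp [237.3 577.8 233. ] open 0.33 F [ 0.1 -0.2 -0.5]
[[-0.001  0.999  0.053]
 [-0.001  0.053 -0.999]
 [-1.    -0.001  0.001]]
tool shift [ 73.5 380.  662.4]
rotvec [0.    0.001 0.001]
```

>>> jog_arm --deltas '[0,31,53,0,0,0,0.3,0,31,53,0,0,0,0.3,0,31,53,0,0,0,0.3,0,31,53,0,0,0,0.3,0,31,53,0,0,0,0.3,0,31,53,0,0,0,0.3,0,31,53,0,0,0,0.3,0,31,53,0,0,0,0.3,0,31,53,0,0,0,0.3,0,31,53,0,0,0,0.3]'

```text
t: 2.42
eef_pos: [592.6, 65.7, 405.1]
tcp_rot: [1.661, 1.568, 0.201]
ft_force: [0.6, 0.4, -0.5]
opening: 0.3
```

```bash
python3 -c "
from h import *
go([652,-63.5,160],0.053)"
```

```text
t 2.42 pos [592.6  65.7 405.1] grasp [593.   65.8 234.1] open 0.3 F [ 0.6  0.4 -0.5]
[[ 0.003  0.994  0.111]
 [ 0.001  0.111 -0.994]
 [-1.     0.003 -0.   ]]
tool shift [ 74.2  44.  135.1]
rotvec [ 0.058 -0.    -0.003]
```

>>> jog_arm --deltas '[0,13,45,0.058,0,0,0.3,0,17,45,0,0,0,0.3,0,17,45,0,0,0,0.3,40,0,0,0,0,0,0.3,30,0,0,0,0,0,0.3,0,0,0,0,0,0,0.3]'

```text
t: 3.18
eef_pos: [653.2, -75.2, 332.9]
tcp_rot: [1.53, 1.567, 0.034]
ft_force: [0.1, 0.7, 0.5]
opening: 0.3
```

```bash
python3 -c "
from h import *
go([652,-63.5,88],0.053)
c=eyes.read_camera('top');cv2.imwrite('pics/t3.png',cv2.resize(c['image'][120:260,300:470,::-1],None,fx=4,fy=4))
s=eyes.read_camera('scene');cv2.imwrite('pics/s3.png',cv2.resize(s['image'][150:330,140:360,::-1],None,fx=3.3,fy=3.3))"
```

```text
t 3.17 pos [653.2 -75.2 332.9] grasp [653.9 -75.2 161.9] open 0.3 F [0.1 0.7 0.5]
[[ 0.004  0.997  0.075]
 [ 0.     0.075 -0.997]
 [-1.     0.004  0.   ]]
tool shift [ 73.9  -1.3 -11.8]
rotvec [ 0.022  0.    -0.004]
```

View pics/t3.png

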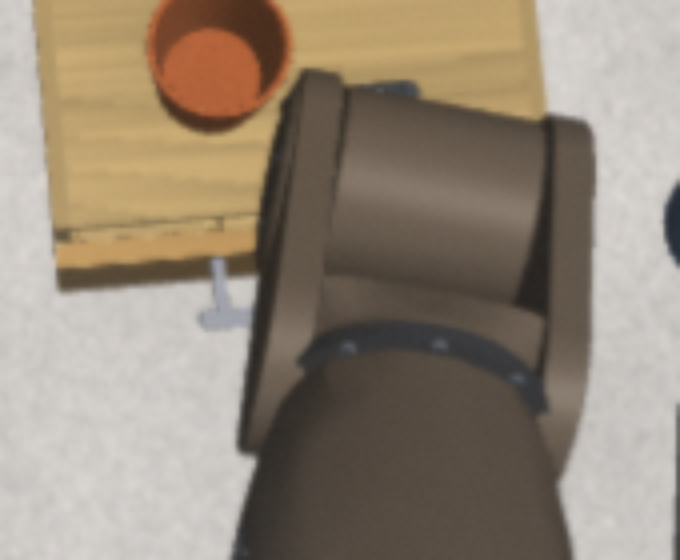

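View pics/s3.png

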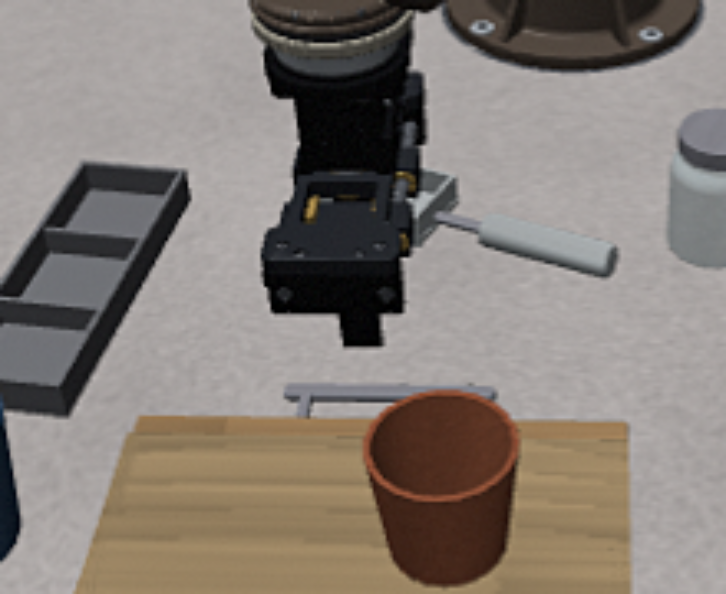

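The narrow gripper is above the bar, and the jaws look square to it. I'll cross-check the bar's x from the scene view before descending.

```bash
python3 -c "
from h import *
s=eyes.read_camera('scene'); print(cast(s,[[227,268.5],[290,268.8]],90))
c=eyes.read_camera('top'); 
print('claypot rim', cast(c,[[353.5,131]],185))"
```

```text
[[ 6.58836765e+02 -1.27698059e+02  9.00000000e+01]
 [ 6.49699848e+02 -4.84806625e-01  9.00000000e+01]]
claypot rim [[785.559192    -6.29362694 185.        ]]
```

>>> jog_arm --deltas '[30,1,5,0.022,0,-0.004,0.3,25,0,0,0,0,0,0.3,18,0,0,0,0,0,0.3,0,0,0,0,0,0,0.3,0,0,0,0,0,0,0,0,0,0,0,0,0,0,0,0,0,0,0,0,0]'

```text
t: 4.25
eef_pos: [656.6, -78.9, 269.0]
tcp_rot: [1.29, 1.555, -0.225]
ft_force: [2.0, -0.3, -7.6]
opening: 0.104
```

```bash
python3 -c "
from h import *
go([652,-63.5,88],0.053)"
```

```text
t 4.25 pos [656.6 -78.9 269. ] grasp [659.3 -79.5  98. ] open 0.104 F [ 2.  -0.3 -7.6]
[[ 0.016  0.998  0.055]
 [-0.004  0.055 -0.998]
 [-1.     0.015  0.004]]
tool shift [  9.8  -6.5 -16.5]
rotvec [ 0.002  0.004 -0.015]
```

>>> jog_arm --deltas '[0,-20,0,0,0,0,0,0,-25,0,0,0,0,0,0,-25,0,0,0,0,0,0,-25,0,0,0,0,0,0,-25,0,0,0,0,0,0,-20,0,0,0,0,0,0,-10,0,0,0,0,0,0,0,0,0,0,0,0]'

```text
t: 5.25
eef_pos: [505.7, -87.1, 268.8]
tcp_rot: [1.336, 1.539, -0.18]
ft_force: [-2.0, -0.1, -5.4]
opening: 0.111
```

```bash
python3 -c "
from h import *
go([652,-63.5,88],0.053)"
```

```text
t 5.25 pos [505.7 -87.1 268.8] grasp [511.  -88.   97.9] open 0.111 F [-2.  -0.1 -5.4]
[[ 0.031  0.998  0.055]
 [-0.006  0.055 -0.998]
 [-0.999  0.031  0.007]]
tool shift [ 14.2 141.8 -16.8]
rotvec [ 0.002  0.007 -0.031]
```

>>> jog_arm --deltas '[0,-6,0,0,0,0,0,0,0,0,0,0,0,0,0,0,0,0,0,0,0.3,0,0,0,0,0,0,0.3,-30,0,0,0,0,-0.03,0.65,-40,0,0,0,0,0,0.65,-50,0,0,0,0,0,0.65,-30,0,0,0,0,0,0.65]'

```text
t: 6.25
eef_pos: [500.2, -86.5, 421.9]
tcp_rot: [-0.112, 1.564, -1.627]
ft_force: [-0.1, 0.4, -0.5]
opening: 0.634
```

```bash
python3 -c "
from h import *
go([396,370,200],0)
c=eyes.read_camera('top');cv2.imwrite('pics/t4.png',c['image'][:,:,::-1])
for t in tags(c,165): print(*t)"
```

```text
t 6.25 pos [500.2 -86.5 421.9] grasp [500.1 -87.8 250.9] open 0.634 F [-0.1  0.4 -0.5]
[[-0.     0.998  0.055]
 [-0.007  0.055 -0.998]
 [-1.    -0.001  0.007]]
tool shift [  47.7  -78.6 -463.2]
rotvec [0.055 0.007 0.001]
[322.5 439.5] 39.5 [89.7 80. ] [16.5 16.5]
[434.  294.5] 39.5 [ 422.4 -195.2] [10.1 36.7]
[487.2 289.5] 1541.0 [ 430.3 -323.8] [153.4  67.2]
[371.5 254.5] 144.5 [522.  -49.5] [40.6 26.2]
[487.  239.5] 664.0 [ 549.8 -328.8] [63.4 74.7]
[196. 276.] 109126.5 [491.2 381.1] [905.5 973.8]
[533.  273.5] 61222.5 [ 473.5 -448. ] [ 540.3 1012.8]
```

View pics/t4.png

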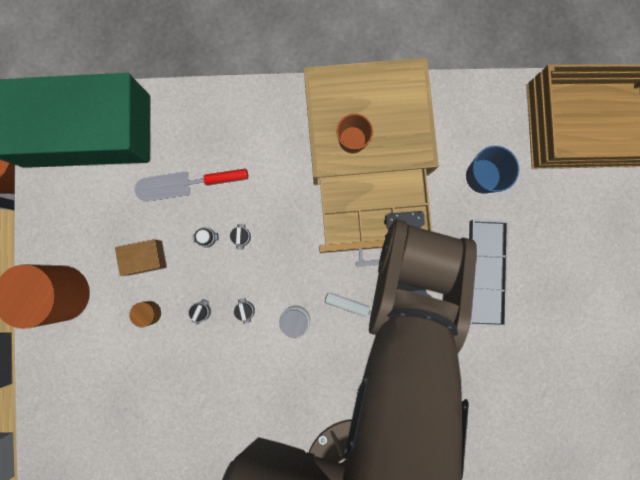

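The drawer is open about 155 mm, with the nest row visible around (375,222). The valves haven't moved. I'll go to the round-tagged one.

>>> jog_arm --deltas '[0,9,-55,0,0,0,0.65,0,10,-55,0,0,0,0.65,0,10,-55,0,0,0,0.65,0,10,-55,0,0,0,0.65,0,11,-55,0,0,0,0.65,0,12,-55,0,0,0,0.65,0,12,-55,0,0,0,0.65,0,12,-55,0,0,0,0.65,0,0,0,0.055,0,0,0.65]'

```text
t: 7.42
eef_pos: [565.2, 371.7, 421.9]
tcp_rot: [0.919, 1.556, -0.656]
ft_force: [-1.1, -0.5, -0.8]
opening: 0.65
```

```bash
python3 -c "
from h import *
go([578,352.5,120],0)
"
```

```text
t 7.42 pos [565.2 371.7 421.9] grasp [567.1 370.2 250.9] open 0.65 F [-1.1 -0.5 -0.8]
[[ 0.011  1.    -0.004]
 [-0.009 -0.004 -1.   ]
 [-1.     0.011  0.009]]
tool shift [131.1   9.4  16.6]
rotvec [-0.004  0.009 -0.011]
```

>>> jog_arm --deltas '[45,10,17,0,0.009,-0.011,0.65,45,0,0,0,0,0,0.65,40,0,0,0,0,0,0.65,0,0,0,0,0,0,0.65]'

```text
t: 7.92
eef_pos: [576.1, 355.7, 288.3]
tcp_rot: [2.158, 1.568, 0.585]
ft_force: [-0.4, 0.6, 0.7]
opening: 0.649
```

```bash
python3 -c "
from h import *
go([578,352.5,44],0)
s=eyes.read_camera('scene');cv2.imwrite('pics/s5.png',cv2.resize(s['image'][180:330,370:560,::-1],None,fx=4,fy=4))
for t in tags(s,170): print(*t)
"
```

```text
t 7.92 pos [576.1 355.7 288.3] grasp [576.4 356.  117.3] open 0.649 F [-0.4  0.6  0.7]
[[ 0.002  1.    -0.003]
 [ 0.001 -0.003 -1.   ]
 [-1.     0.002 -0.001]]
tool shift [73.3  1.4  3.6]
rotvec [-0.003 -0.001 -0.002]
[406.5 463.5] 18.5 [1012.6  212.3] [10.5  7.6]
[418.5 461. ] 19.0 [1007.7  230.5] [18.4 16.7]
[425.2 458.4] 16.5 [1003.2  241. ] [19.1  6.8]
[291.5 453.5] 21.5 [1008.7   40.5] [10.5  7.7]
[408. 452.] 16.0 [994.7 215.7] [ 5.8 16.4]
[229.5 452.1] 23.5 [1013.8  -52.7] [ 9.9 22. ]
[195.7 448.1] 16.5 [1011.8 -105.1] [15.6  6.4]
[316.5 452.5] 61.0 [1004.3   77.8] [32.  26.4]
[182.5 442.5] 18.0 [1004.8 -127.6] [23.1  4.9]
[468.8 428.8] 16.5 [951.4 315. ] [15.7  7.3]
[422.  426.5] 15.0 [951.8 241.1] [ 6.2 15.9]
[373.6 421.9] 42.5 [948.6 164.8] [16.6 22.8]
[413.5 413.5] 44.0 [929.9 229.6] [24.5 16.1]
[444.4 415.9] 30.5 [931.  279.3] [35.7 11.1]
[418.8 407.8] 32.0 [919. 239.] [10.6 21.5]
[128.8 406.4] 24.5 [ 952.5 -232. ] [13.2 10.7]
[346.4 405.2] 18.0 [922.1 121.1] [11.3  7.3]
[338.5 406.5] 22.0 [925.3 108.3] [17.4 12. ]
[382.  402.4] 32.5 [912.9 179.2] [13.3 36.3]
[410. 398.] 1
[... 2601 characters left out ...]
.3 -320. ] [31.8 77.2]
[512.3 159.8] 20.0 [ 87.3 601.8] [100.3  37.1]
[395.5 164. ] 62.5 [146.1 248.3] [79.8 80.8]
[255.6 175.3] 386.5 [ 233.  -144.5] [241.3 108.4]
[202.2 155.1] 19.0 [ 143.  -320.1] [19.4 53.7]
[446.6 155.6] 89.0 [ 72.1 405.2] [ 75.7 289.4]
[558.7 141.2] 15.5 [-52.8 787.8] [ 19.4 170.7]
[193.5 133.5] 20.0 [   9.1 -383.7] [29.3 63.2]
[538.4 139.4] 15.0 [-58.4 725.7] [208.1  25.8]
[218.7 130.6] 26.0 [ -16.7 -307.8] [61.3 58.1]
[ 54.9 151.4] 25.5 [ 138.  -776.4] [322.5  20. ]
[129.  130.8] 493.0 [ 3.000e-01 -5.993e+02] [170.8 179.4]
[389.3 141.7] 963.0 [  1.2 238.4] [280.1 344.7]
[255.2 132. ] 851.0 [ -26.2 -186.8] [280.4 234.2]
[215.5 115. ] 32.0 [-130.7 -346.6] [ 18.3 200. ]
```

View pics/s5.png

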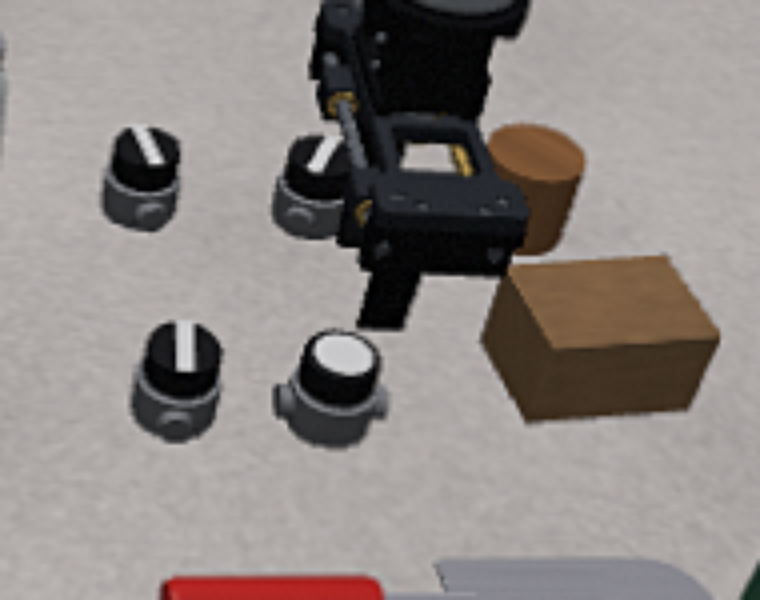

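The round-tagged valve is still at about (579,352), and the gripper is above it.

>>> jog_arm --deltas '[30,2,4,0,0,0,0.65,25,0,0,0,0,0,0.65,15,0,0,0,0,0,0.65,3,0,0,0,0,0,0.65,0,0,0,0,0,0,0.2,0,0,0,0,0,0,0.2,0,0,0,0,0,0,0.2]'

```text
t: 8.85
eef_pos: [581.5, 353.9, 227.1]
tcp_rot: [2.042, 1.549, 0.469]
ft_force: [-1.1, -0.7, -1.8]
opening: 0.437
```

```bash
python3 -c "
from h import *
go([578,352.5,44],0)
"
```

```text
t 8.85 pos [581.5 353.9 227.1] grasp [584.8 355.6  56.1] open 0.437 F [-1.1 -0.7 -1.8]
[[ 0.02   1.    -0.002]
 [ 0.01  -0.002 -1.   ]
 [-1.     0.02  -0.01 ]]
tool shift [11.9 -7.1  3.2]
rotvec [-0.002 -0.01  -0.02 ]
```

The grip is about 12 mm too high, so I'll reopen, lower and regrip.

>>> jog_arm --deltas '[0,0,0,0,0,0,0.65,0,0,0,0,0,0,0.65,6,-3,3,0,-0.01,-0.02,0.65,6,-2,0,0,0,0,0.65,0,0,0,0,0,0,0.65]'

```text
t: 9.48
eef_pos: [576.5, 350.7, 214.7]
tcp_rot: [-1.162, 1.57, -2.734]
ft_force: [0.4, 0.6, 0.9]
opening: 0.653
```

```bash
python3 -c "
from h import *
go([578,352.5,44],0)
"
```

```text
t 9.47 pos [576.5 350.7 214.7] grasp [576.4 350.7  43.7] open 0.653 F [0.4 0.6 0.9]
[[-0.     1.    -0.002]
 [-0.    -0.002 -1.   ]
 [-1.    -0.     0.   ]]
tool shift [-0.3  1.6 -1.8]
rotvec [-0.002  0.     0.   ]
```

>>> jog_arm --deltas '[0,0,0,0,0,0,0.2,0,0,0,0,0,0,0.2,0,0,0,0,0,0,0.2,-15,0,0,0,0,0,0.2,-35,0,0,0,0,0,0.2,-40,0,0,0,0,0,0.2,-40,0,0,0,0,0,0.2,-40,0,0,0,0,0,0.2,0,0,0,0,0,0,0.2]'

```text
t: 10.6
eef_pos: [575.8, 350.6, 394.1]
tcp_rot: [-1.357, 1.57, -2.93]
ft_force: [-0.2, -0.2, -1.6]
opening: 0.486
```

```bash
python3 -c "
from h import *
st()
c=eyes.read_camera('top');cv2.imwrite('pics/t6.png',cv2.resize(c['image'][160:280,300:450,::-1],None,fx=5,fy=5))
s=eyes.read_camera('scene');cv2.imwrite('pics/s6.png',s['image'][:,:,::-1])
"
```

```text
t 10.6 pos [575.8 350.6 394.1] grasp [575.5 350.6 223.1] open 0.486 F [-0.2 -0.2 -1.6]
[[-0.001  1.    -0.002]
 [-0.    -0.002 -1.   ]
 [-1.    -0.001  0.   ]]
```

View pics/t6.png

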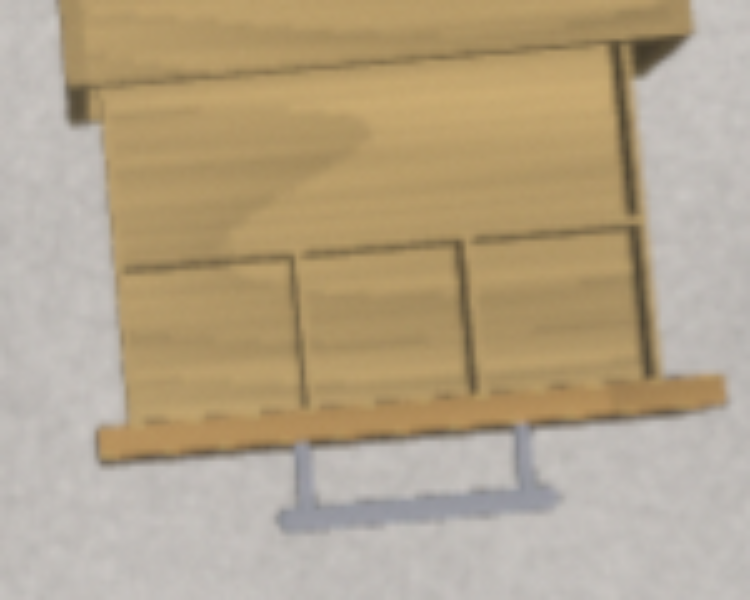

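View pics/s6.png

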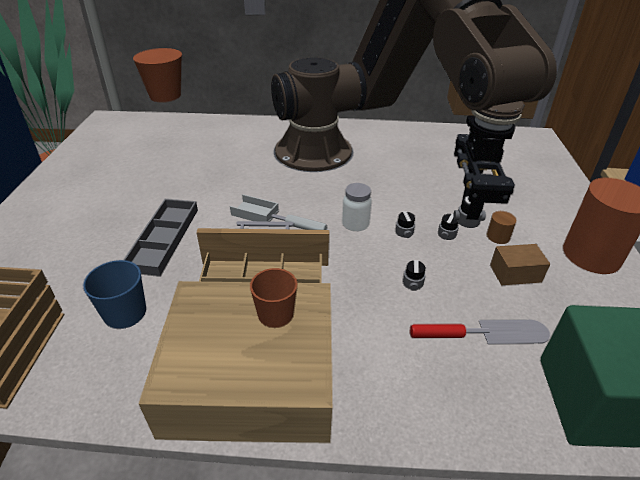

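```bash
python3 -c "
from h import *
c=eyes.read_camera('top')
f=lambda p,z: cast(c,np.array(p)/5+[300,160],z)
h=f([[278,520],[560,495]],90); print('handle',h)
d=np.array([.9986,.053,0]); print('nest1 from handle',h.mean(0)+89*d)
b=f([[297,255],[462,240]],46); print('nest1 back corners',b,'centre',b.mean(0)-41*d)
fr=f([[100,462],[726,402]],104); print('front',fr, fr.mean(0)+54*d)
"
```

```text
handle [[ 500.01203574   -7.94673468   90.        ]
 [ 507.67489764 -138.56270628   90.        ]]
nest1 from handle [592.71886669 -68.53772048  90.        ]
nest1 back corners [[ 627.38773525  -24.49670385   46.        ]
 [ 632.39655839 -104.16946866   46.        ]] centre [588.94954682 -66.50608625  46.        ]
front [[ 528.60144092   73.28320283  104.        ]
 [ 547.67376307 -214.02292104  104.        ]] [592.06200199 -67.50785911 104.        ]
```

>>> jog_arm --deltas '[0,2,54,0,0,0,0.2,0,2,54,0,0,0,0.2,0,2,54,0,0,0,0.2,0,2,54,0,0,0,0.2,0,2,54,0,0,0,0.2,0,2,54,0,0,0,0.2,0,2,54,0,0,0,0.2,0,2,30,0,0,0,0.2,0,0,0,0,0,0,0.2]'

```text
t: 11.88
eef_pos: [590.2, -69.8, 376.3]
tcp_rot: [-1.442, 1.539, -3.013]
ft_force: [0.5, 0.3, -0.9]
opening: 0.487
```

```bash
python3 -c "
from h import *
go([591,-67.5,110],-1.518); print(env.state()['joints'])
"
```

```text
t 11.88 pos [590.2 -69.8 376.3] grasp [584.7 -70.5 205.4] open 0.487 F [ 0.5  0.3 -0.9]
[[-0.032  0.999 -0.   ]
 [-0.004 -0.    -1.   ]
 [-0.999 -0.032  0.004]]
tool shift [95.2  9.3 -3.4]
rotvec [1.517 0.028 0.022]
[-0.22722415  0.48039965  1.66336803 -0.01306778  1.02801547 -0.21994579]
```

>>> jog_arm --deltas '[0,0,0,0.188,0,0.03,0.2,0,0,0,0.188,0,0,0.2,0,0,0,0.188,0,0,0.2,0,0,0,0.188,0,0,0.2,0,0,0,0.188,0,0,0.2,0,0,0,0.188,0,0,0.2,0,0,0,0.188,0,0,0.2,0,0,0,0.188,0,0,0.2,0,0,0,0,0,0,0.2]'

```text
t: 13.0
eef_pos: [588.8, -60.5, 366.5]
tcp_rot: [-0.03, 1.55, -3.099]
ft_force: [0.6, -0.7, -1.5]
opening: 0.489
```

```bash
python3 -c "
from h import *
go([591,-67.5,110],-1.518); print(env.state()['joints'])
c=eyes.read_camera('scene');cv2.imwrite('pics/s7.png',cv2.resize(c['image'][80:300,150:350,::-1],None,fx=2.7,fy=2.7))
"
```

```text
t 13.0 pos [588.8 -60.5 366.5] grasp [585.3 -60.6 195.5] open 0.489 F [ 0.6 -0.7 -1.5]
[[-0.021  0.072 -0.997]
 [-0.001 -0.997 -0.072]
 [-1.    -0.001  0.021]]
tool shift [85.4  7.3 -6.9]
rotvec [0.019 0.021 0.   ]
[-0.21320605  0.48690861  1.68201862 -0.00620781  0.99255821  1.28898412]
```

View pics/s7.png

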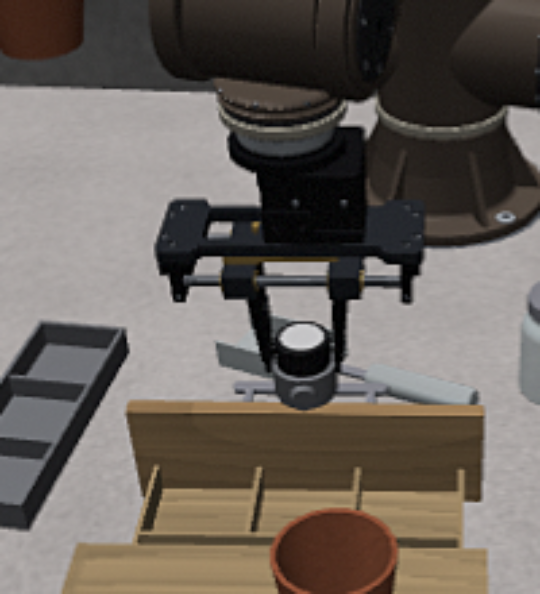

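The valve is upright over the middle nest, with its stub pointing along the drawer axis.

>>> jog_arm --deltas '[25,7,-7,0.019,0.021,0,0.2,30,0,0,0,0,0,0.2,30,0,0,0,0,0,0.2,0,0,0,0,0,0,0.2]'

```text
t: 13.55
eef_pos: [596.0, -65.2, 278.5]
tcp_rot: [-1.64, 1.57, 1.576]
ft_force: [0.4, 0.2, -0.3]
opening: 0.488
```

```bash
python3 -c "
from h import *
go([591,-67.5,65],-1.518)
"
```

```text
t 13.55 pos [596.  -65.2 278.5] grasp [596.  -65.  107.5] open 0.488 F [ 0.4  0.2 -0.3]
[[-0.     0.074 -0.997]
 [ 0.001 -0.997 -0.074]
 [-1.    -0.001 -0.   ]]
tool shift [42.5  2.1  5.1]
rotvec [ 0.022 -0.     0.001]
```

>>> jog_arm --deltas '[12,2,5,0,0,0,0.2,14,0,0,0,0,0,0.2,10,0,0,0,0,0,0.2,4,0,0,0,0,0,0.2,0,0,0,0,0,0,0.2]'

```text
t: 14.18
eef_pos: [591.3, -67.5, 238.3]
tcp_rot: [-3.096, 1.568, 0.124]
ft_force: [-0.5, 0.1, -1.4]
opening: 0.486
```

```bash
python3 -c "
from h import *
go([591,-67.5,65],-1.518)
c=eyes.read_camera('scene');cv2.imwrite('pics/s8.png',cv2.resize(c['image'][120:300,150:350,::-1],None,fx=3.3,fy=3.3))
"
```

```text
t 14.18 pos [591.3 -67.5 238.3] grasp [591.9 -67.4  67.3] open 0.486 F [-0.5  0.1 -1.4]
[[ 0.003  0.078 -0.997]
 [ 0.    -0.997 -0.078]
 [-1.    -0.    -0.003]]
tool shift [2.3 0.  0.9]
rotvec [ 0.026 -0.003  0.   ]
```

View pics/s8.png

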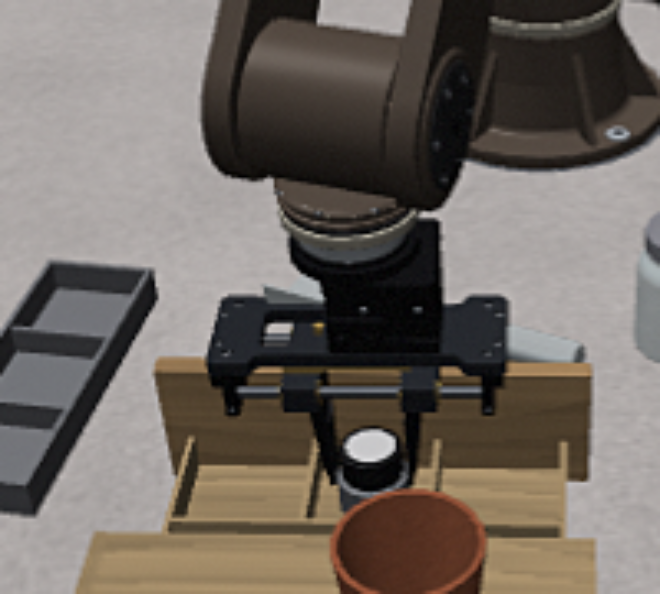

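>>> jog_arm --deltas '[2,0,0,0,0,0,0.2,0,0,0,0,0,0,0.56,0,0,0,0,0,0,0.56,-10,0,0,0,0,0,0.58,-20,0,0,0,0,0,0.6,-40,0,0,0,0,0,0.6,-50,0,0,0,0,0,0.6,-20,0,0,0,0,0,0.6]'

```text
t: 15.22
eef_pos: [590.7, -67.5, 383.6]
tcp_rot: [3.07, 1.566, 0.007]
ft_force: [-0.9, 0.1, -1.2]
opening: 0.6
```

```bash
python3 -c "
from h import *
go([396,370,150],-1.571)
c=eyes.read_camera('scene');cv2.imwrite('pics/s9.png',cv2.resize(c['image'][120:300,150:350,::-1],None,fx=3.3,fy=3.3))
"
```

```text
t 15.22 pos [590.7 -67.5 383.6] grasp [591.5 -67.5 212.6] open 0.6 F [-0.9  0.1 -1.2]
[[ 0.005  0.078 -0.997]
 [ 0.    -0.997 -0.078]
 [-1.     0.    -0.005]]
tool shift [  61.7 -451.4  161. ]
rotvec [ 0.079 -0.005 -0.   ]
```

View pics/s9.png

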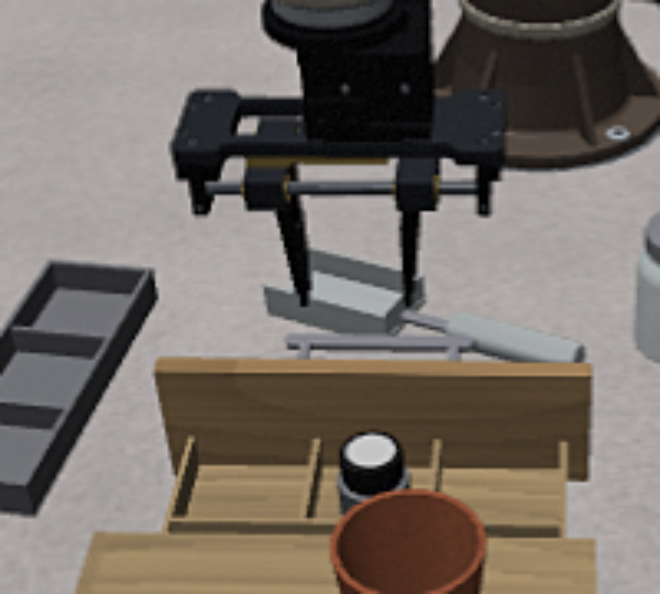

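The round valve stands upright in the middle nest at crop (372,470). Next is the narrow-tagged valve at (578,266).

>>> jog_arm --deltas '[0,-55,-2,0,0,0,0.65,0,-55,-2,0,0,0,0.65,0,-55,-2,0,0,0,0.65,0,-55,-2,0,0,0,0.65,0,-55,-2,0,0,0,0.65,0,-50,-2,0,0,0,0.65,30,0,0,0.079,0,0,0.65,30,0,0,0,0,0,0.65,0,0,0,0,0,0,0.65]'

```text
t: 16.4
eef_pos: [576.3, 267.8, 324.4]
tcp_rot: [3.09, 1.56, -0.056]
ft_force: [1.0, -0.4, 0.7]
opening: 0.649
```

```bash
cat >> h.py <<'E'
def loc(c,p,z=50,w=32):
    # white tag on dark cap near world p: threshold local window
    u,v=proj(c,[p[0],p[1],z])[0].astype(int); x0,y0=max(u-w,0),max(v-w,0)
    im=c["image"][y0:v+w,x0:u+w].astype(int); m=((im.min(2)>np.percentile(im.min(2),30)*0+150)).astype(np.uint8)
    dark=(im.max(2)<75).astype(np.uint8)
    for k in cv2.findContours(dark,cv2.RETR_EXTERNAL,cv2.CHAIN_APPROX_NONE)[0]:
        a=cv2.contourArea(cv2.convexHull(k))
        if a<60: continue
        r=cv2.minAreaRect(k); q=cast(c,[[r[0][0]+x0,r[0][1]+y0]],z-6)[0]; print("dark",np.round(r[0],0)+[x0,y0],np.round(r[1],0),a,np.round(q[:2],1))
E
python3 -c "
from h import *
go([578,266,44],-1.571)
c=eyes.read_camera('scene');cv2.imwrite('pics/s10.png',cv2.resize(c['image'][160:320,370:570,::-1],None,fx=3.5,fy=3.5))
for t in tags(c,170): 
  if 150<t[2][1]<450 and 300<t[2][0]<650 and t[1]<120 and max(t[3])<50: print(*t)
"
```

```text
t 16.4 pos [576.3 267.8 324.4] grasp [578.1 267.7 153.4] open 0.649 F [ 1.  -0.4  0.7]
[[ 0.011 -0.004 -1.   ]
 [-0.001 -1.     0.004]
 [-1.     0.001 -0.011]]
tool shift [109.4   1.7   1.2]
rotvec [-0.004 -0.011 -0.001]
```

View pics/s10.png

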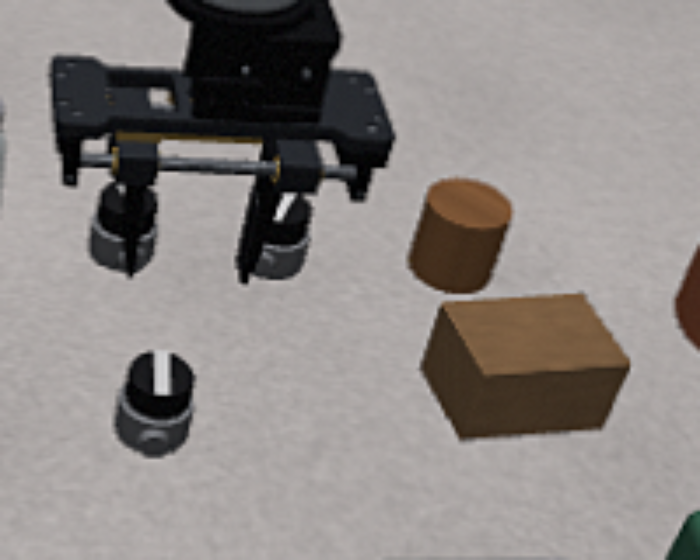

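The valve hasn't moved: its tag is at (416,266). I'll descend and grip.

>>> jog_arm --deltas '[35,1,1,0,-0.011,0,0.65,35,0,0,0,0,0,0.65,30,0,0,0,0,0,0.65,0,0,0,0,0,0,0.65,0,0,0,0,0,0,0.65]'

```text
t: 17.08
eef_pos: [578.9, 266.3, 232.1]
tcp_rot: [-2.833, 1.557, 0.303]
ft_force: [0.9, -0.1, 1.0]
opening: 0.649
```

```bash
python3 -c "
from h import *
go([578,266,46],-1.571)"
```

```text
t 17.07 pos [578.9 266.3 232.1] grasp [581.1 267.   61.1] open 0.649 F [ 0.9 -0.1  1. ]
[[ 0.013 -0.006 -1.   ]
 [ 0.004 -1.     0.006]
 [-1.    -0.004 -0.013]]
tool shift [15.1  1.1  3.2]
rotvec [-0.006 -0.013  0.004]
```

>>> jog_arm --deltas '[10,1,3,0,-0.013,0,0.65,5,0,0,0,0,0,0.65,0,0,0,0,0,0,0.65,0,0,0,0,0,0,0.2,0,0,0,0,0,0,0.2,0,0,0,0,0,0,0.2,-20,0,0,0,0,0,0.2,-50,0,0,0,0,0,0.2,-50,0,0,0,0,0,0.2,-40,0,0,0,0,0,0.2]'

```text
t: 18.32
eef_pos: [575.5, 264.5, 385.1]
tcp_rot: [-1.309, 1.567, 1.826]
ft_force: [0.7, -0.2, -0.1]
opening: 0.436
```

```bash
python3 -c "
from h import *
go([553.7,-338,150],-1.643)
c=eyes.read_camera('scene');cv2.imwrite('pics/s11.png',cv2.resize(c['image'][120:320,370:570,::-1],None,fx=3,fy=3))
"
```

```text
t 18.32 pos [575.5 264.5 385.1] grasp [575.3 265.2 214.1] open 0.436 F [ 0.7 -0.2 -0.1]
[[-0.001 -0.006 -1.   ]
 [ 0.004 -1.     0.006]
 [-1.    -0.004  0.001]]
tool shift [ 61.7 603.6  18.1]
rotvec [0.067 0.001 0.004]
```

View pics/s11.png

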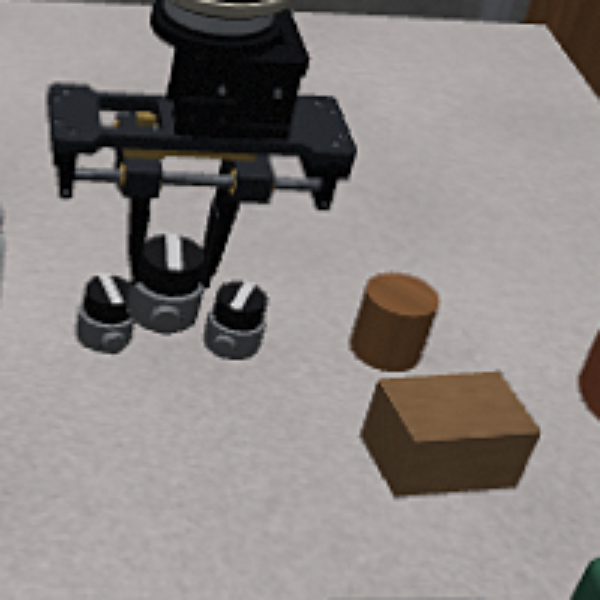

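Held upright by the cap. I'll carry it to the far tray cell.

>>> jog_arm --deltas '[0,55,1,0,0,0,0.2,0,55,1,0,0,0,0.2,0,55,2,0,0,0,0.2,0,55,2,0,0,0,0.2,0,55,2,0,0,0,0.2,0,55,2,0,0,0,0.2,0,55,2,0,0,0,0.2,0,55,2,0,0,0,0.2,0,55,2,0,0,0,0.2,0,55,2,0,0,0,0.2]'

```text
t: 19.62
eef_pos: [552.0, -298.2, 400.8]
tcp_rot: [-2.903, 1.548, 0.24]
ft_force: [0.9, -0.2, -1.0]
opening: 0.437
```

```bash
python3 -c "
from h import *
go([553.7,-338,120],-1.643)
c=eyes.read_camera('top')
f=lambda p,z: cast(c,np.array(p),z)
"
```

```text
t 19.62 pos [ 552.  -298.2  400.8] grasp [ 555.8 -297.2  229.9] open 0.437 F [ 0.9 -0.2 -1. ]
[[ 0.022  0.001 -1.   ]
 [ 0.005 -1.    -0.001]
 [-1.    -0.005 -0.022]]
tool shift [109.6  41.4   4.6]
rotvec [ 0.073 -0.022  0.006]
```

>>> jog_arm --deltas '[20,20,4,0.073,-0.022,0.006,0.2,30,20,0,0,0,0,0.2,30,0,0,0,0,0,0.2,25,0,0,0,0,0,0.2,0,0,0,0,0,0,0.2]'

```text
t: 20.3
eef_pos: [544.9, -347.7, 298.3]
tcp_rot: [2.311, 1.563, -0.912]
ft_force: [0.5, -0.1, 0.6]
opening: 0.438
```

```bash
python3 -c "
from h import *
go([553.7,-338,50],-1.643)
c=eyes.read_camera('scene');cv2.imwrite('pics/s12.png',cv2.resize(c['image'][120:320,70:270,::-1],None,fx=3,fy=3))
"
```

```text
t 20.3 pos [ 544.9 -347.7  298.3] grasp [ 545.7 -348.7  127.3] open 0.438 F [ 0.5 -0.1  0.6]
[[ 0.004 -0.081 -0.997]
 [-0.006 -0.997  0.081]
 [-1.     0.005 -0.005]]
tool shift [ 77.3 -11.7  -6.8]
rotvec [-0.009 -0.005 -0.005]
```

View pics/s12.png

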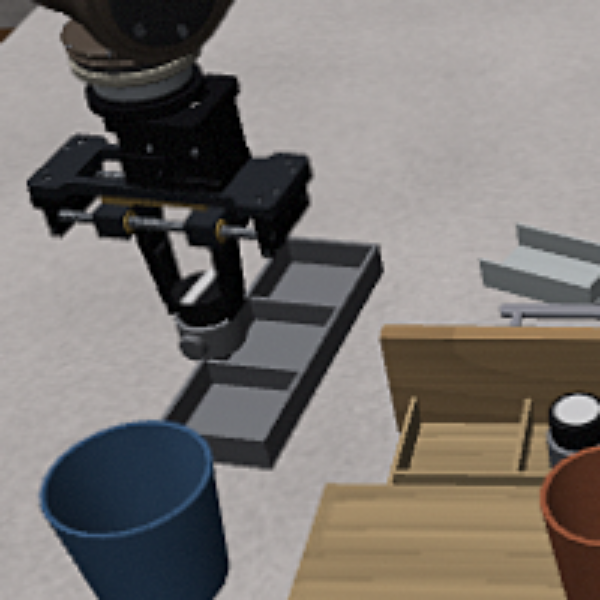

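```bash
python3 -c "
from h import *
c=eyes.read_camera('scene')
print(cast(c,np.array([[207,364],[297,374],[163,432],[272,444],[290,240],[382,246],[250,300],[335,306]])/3+[70,120],30).round(1))
"
```

```text
[[ 521.4 -376.9   30. ]
 [ 527.6 -301.7   30. ]
 [ 601.  -381.7   30. ]
 [ 607.  -295.5   30. ]
 [ 349.7 -364.7   30. ]
 [ 352.4 -280.9   30. ]
 [ 437.5 -370.7   30. ]
 [ 440.  -297.1   30. ]]
```

```bash
python3 -c "
from h import *
c=eyes.read_camera('scene');a=cv2.resize(c['image'][195:280,120:205,::-1],None,fx=7,fy=7,interpolation=2)
cv2.imwrite('pics/s13.png',a)
c=cv2.imread('pics/top0.png');cv2.imwrite('pics/t13.png',cv2.resize(c[212:332,440:530],None,fx=5,fy=5,interpolation=2))
"
```

```text
(no output)
```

View pics/s13.png

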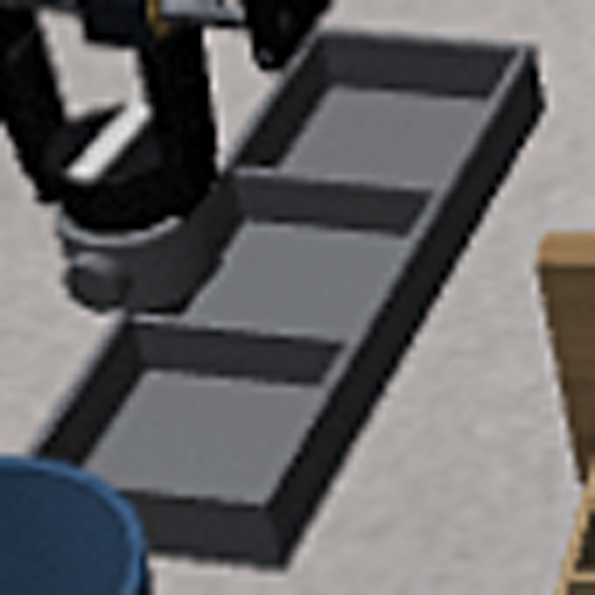

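View pics/t13.png

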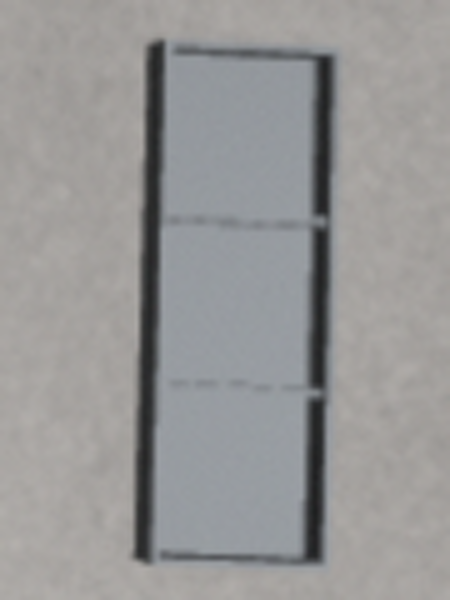

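```bash
python3 -c "
from h import *
c=eyes.read_camera('scene');d=eyes.read_camera('top')
a=cast(c,np.array([[322,33],[537,47],[272,510]])/7+[120,195],30); print(a.round(1)); m=(a[0]+a[2])/2;print('centre',m)
b=cast(d,np.array([[163,42],[336,52],[325,565],[152,562]])/5+[440,212],30); print(b.round(1)); print('centre',b.mean(0))
g=cast(c,np.array([[235,173],[440,190],[128,318],[345,345]])/7+[120,195],30); print('div mids',(g[0]+g[1])/2,(g[2]+g[3])/2)
"
```

```text
[[ 348.6 -366.9   30. ]
 [ 351.3 -282.9   30. ]
 [ 606.9 -299.7   30. ]]
centre [ 477.74009247 -333.30167024   30.        ]
[[ 598.5 -302.    30. ]
 [ 591.2 -387.5   30. ]
 [ 342.  -370.2   30. ]
 [ 346.5 -285.4   30. ]]
centre [ 469.56288898 -336.25015104   30.        ]
div mids [ 438.34195139 -332.25646221   30.        ] [ 522.21478189 -340.61992301   30.        ]
```

>>> jog_arm --deltas '[10,-10,-10,0,-0.005,-0.005,0.2,20,0,0,0,0,0,0.2,20,0,0,0,0,0,0.2,14,0,0,0,0,0,0.2,0,0,0,0,0,0,0.2]'

```text
t: 21.18
eef_pos: [559.3, -336.1, 235.4]
tcp_rot: [2.603, 1.564, -0.619]
ft_force: [0.2, -0.1, -1.0]
opening: 0.436
```

```bash
python3 -c "
from h import *
go([557,-340,51],-1.643)
c=eyes.read_camera('scene');cv2.imwrite('pics/s14.png',cv2.resize(c['image'][180:280,100:220,::-1],None,fx=5,fy=5,interpolation=2))
"
```

```text
t 21.18 pos [ 559.3 -336.1  235.4] grasp [ 560.3 -336.8   64.4] open 0.436 F [ 0.2 -0.1 -1. ]
[[ 0.006 -0.08  -0.997]
 [-0.004 -0.997  0.08 ]
 [-1.     0.004 -0.006]]
tool shift [13.4  3.4  3.1]
rotvec [-0.008 -0.006 -0.004]
```

View pics/s14.png

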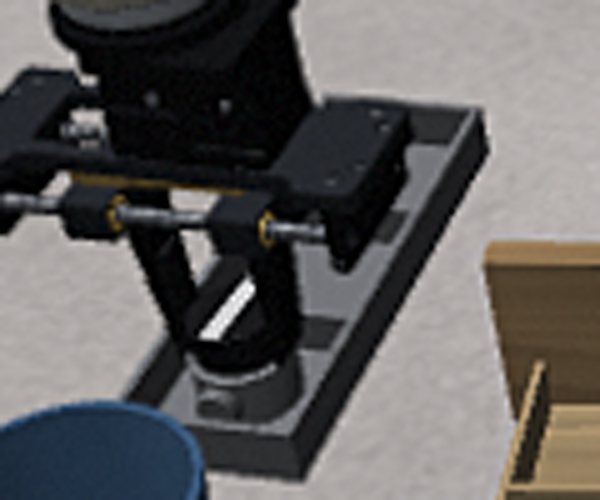

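>>> jog_arm --deltas '[6,3,5,0,-0.006,-0.004,0.2,6,0,0,0,0,0,0.2,0,0,0,0,0,0,0.2]'

```text
t: 21.6
eef_pos: [554.1, -339.2, 224.8]
tcp_rot: [2.738, 1.568, -0.483]
ft_force: [-0.4, 0.2, -1.5]
opening: 0.438
```

```bash
python3 -c "
from h import *
go([555,-340,50],-1.643)"
```

```text
t 21.6 pos [ 554.1 -339.2  224.8] grasp [ 554.4 -339.4   53.8] open 0.438 F [-0.4  0.2 -1.5]
[[ 0.002 -0.08  -0.997]
 [-0.001 -0.997  0.08 ]
 [-1.     0.001 -0.002]]
tool shift [ 3.8  0.5 -0.6]
rotvec [-0.008 -0.002 -0.001]
```

>>> jog_arm --deltas '[3,0,0,0,0,0,0.2,0,0,0,0,0,0,0.2,0,0,0,0,0,0,0.55,0,0,0,0,0,0,0.55,-10,0,0,0,0,0,0.58,-30,0,0,0,0,0,0.6,-50,0,0,0,0,0,0.6,-50,0,0,0,0,0,0.6,-30,0,0,0,0,0,0.6]'

```text
t: 22.72
eef_pos: [553.5, -339.0, 399.0]
tcp_rot: [2.715, 1.569, -0.507]
ft_force: [-0.5, -0.7, -0.7]
opening: 0.6
```

```bash
python3 -c "
from h import *
go([396,370,210],-1.571)
c=eyes.read_camera('scene');cv2.imwrite('pics/s15.png',cv2.resize(c['image'][180:280,100:220,::-1],None,fx=5,fy=5,interpolation=2))
print(env.state()['joints'])
c=eyes.read_camera('top');cv2.imwrite('pics/t15.png',c['image'][:,:,::-1])
"
```

```text
t 22.73 pos [ 553.5 -339.   399. ] grasp [ 553.8 -339.2  228. ] open 0.6 F [-0.5 -0.7 -0.7]
[[ 0.001 -0.08  -0.997]
 [-0.001 -0.997  0.08 ]
 [-1.     0.001 -0.001]]
tool shift [  17.2 -694.3  214.1]
rotvec [-0.08  -0.001 -0.001]
[-6.51187448e-01  5.27326052e-01  1.49870396e+00  3.04705156e-04
  1.10923000e+00  9.99529621e-01]
```

View pics/s15.png

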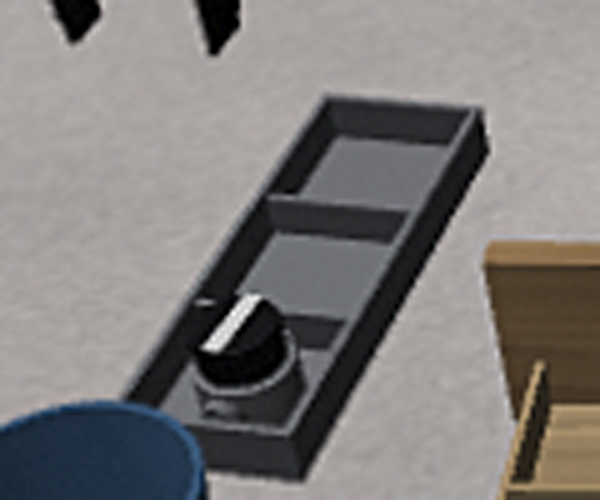

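View pics/t15.png

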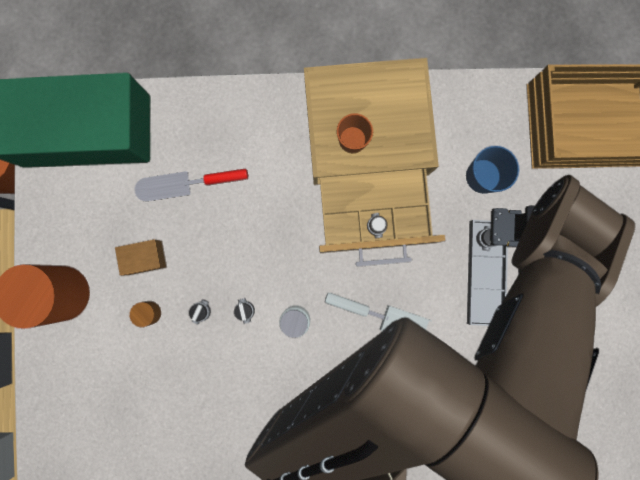

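The far cell holds its valve upright, clear of the walls. The round valve sits centred in nest 1, seen from the top at (378,224). Next is the valve at (396,370).

>>> jog_arm --deltas '[0,-55,16,0,0,0,0.65,0,-55,16,0,0,0,0.65,0,-55,16,0,0,0,0.65,0,-55,16,0,0,0,0.65,0,-55,16,0,0,0,0.65,0,-55,16,0,0,0,0.65,0,-55,16,0,0,0,0.65,0,-55,16,0,0,0,0.65,0,-55,16,0,0,0,0.65,0,-55,16,0,0,0,0.65]'

```text
t: 24.08
eef_pos: [433.4, 235.8, 395.1]
tcp_rot: [2.209, 1.568, -1.02]
ft_force: [0.7, -0.2, -0.8]
opening: 0.651
```

```bash
python3 -c "
from h import *
go([396,370,120],-1.571)"
```

```text
t 24.07 pos [433.4 235.8 395.1] grasp [433.7 235.4 224.1] open 0.651 F [ 0.7 -0.2 -0.8]
[[ 0.002 -0.087 -0.996]
 [-0.003 -0.996  0.087]
 [-1.     0.003 -0.002]]
tool shift [ 103.7 -131.1   49.4]
rotvec [-0.087 -0.002 -0.003]
```

>>> jog_arm --deltas '[0,-45,17,0,0,0,0.65,0,-45,17,0,0,0,0.65,0,-40,16,0,0,0,0.65,30,0,0,-0.087,0,0,0.65,40,0,0,0,0,0,0.65,35,0,0,0,0,0,0.65,0,0,0,0,0,0,0.65,0,0,0,0,0,0,0.65]'

```text
t: 25.08
eef_pos: [390.0, 377.5, 285.8]
tcp_rot: [1.528, 1.567, -1.603]
ft_force: [0.3, 0.4, -0.9]
opening: 0.654
```

```bash
python3 -c "
from h import *
go([395.5,370,47],-1.571)
c=eyes.read_camera('scene');cv2.imwrite('pics/s16.png',cv2.resize(c['image'][160:320,370:570,::-1],None,fx=3.5,fy=3.5))
for t in tags(c,165): 
  if 150<t[2][1]<450 and 300<t[2][0]<650 and t[1]<120 and max(t[3])<50: print(*t)
"
```

```text
t 25.07 pos [390.  377.5 285.8] grasp [389.9 376.9 114.8] open 0.654 F [ 0.3  0.4 -0.9]
[[-0.     0.01  -1.   ]
 [-0.004 -1.    -0.01 ]
 [-1.     0.004  0.   ]]
tool shift [67.8  6.7 -5.5]
rotvec [ 0.01   0.    -0.004]
[402.9 279.6] 16.0 [622.4 234.2] [17.1 24.2]
[417.1 257.8] 15.0 [550.7 271. ] [41.2 18.5]
[399.8 250.6] 27.5 [529.1 234.1] [33.2 37.9]
```

View pics/s16.png

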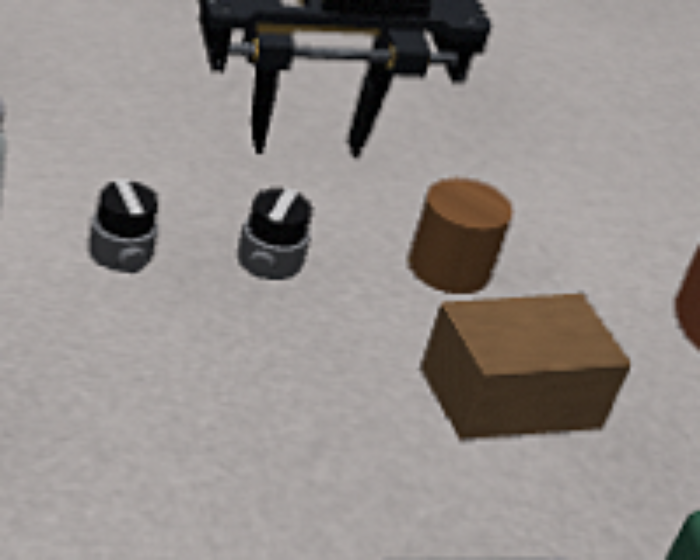

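Both remaining narrow-tagged valves are where they were, with the target's tag at (451,218). I'll grip it now.

>>> jog_arm --deltas '[25,6,-5,0,0,0,0.65,25,0,0,0,0,0,0.65,14,0,0,0,0,0,0.65,0,0,0,0,0,0,0.65,0,0,0,0,0,0,0.65]'

```text
t: 25.75
eef_pos: [396.5, 372.0, 226.6]
tcp_rot: [-2.854, 1.562, 0.297]
ft_force: [-0.9, -0.1, 0.4]
opening: 0.648
```

```bash
python3 -c "
from h import *
go([395.5,370,47],-1.571)"
```

```text
t 25.75 pos [396.5 372.  226.6] grasp [397.9 372.4  55.6] open 0.648 F [-0.9 -0.1  0.4]
[[ 0.008  0.01  -1.   ]
 [ 0.003 -1.    -0.01 ]
 [-1.    -0.002 -0.008]]
tool shift [8.6 2.4 2.5]
rotvec [ 0.01  -0.008  0.003]
```

>>> jog_arm --deltas '[6,2,2,0,-0.008,0,0.65,3,0,0,0,0,0,0.65,0,0,0,0,0,0,0.65,0,0,0,0,0,0,0.2,0,0,0,0,0,0,0.2,0,0,0,0,0,0,0.2,-20,0,0,0,0,0,0.2,-50,0,0,0,0,0,0.2,-50,0,0,0,0,0,0.2,-50,0,0,0,0,0,0.2]'

```text
t: 27.0
eef_pos: [394.3, 369.4, 389.2]
tcp_rot: [0.246, 1.565, -2.886]
ft_force: [1.5, 0.7, -1.9]
opening: 0.439
```

```bash
python3 -c "
from h import *
go([472,-334,210],-1.643)
c=eyes.read_camera('scene');cv2.imwrite('pics/s17.png',cv2.resize(c['image'][100:300,370:570,::-1],None,fx=3,fy=3))
"
```

```text
t 27.0 pos [394.3 369.4 389.2] grasp [393.3 369.1 218.2] open 0.439 F [ 1.5  0.7 -1.9]
[[-0.006  0.01  -1.   ]
 [-0.002 -1.    -0.01 ]
 [-1.     0.001  0.006]]
tool shift [  8.8 703.8 -71.9]
rotvec [ 0.082  0.006 -0.002]
```

View pics/s17.png

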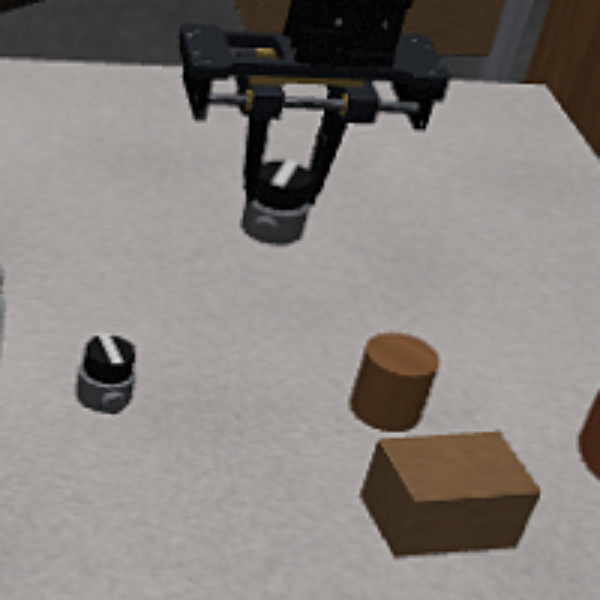

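>>> jog_arm --deltas '[0,54,-20,0,0,0,0.2,0,54,-20,0,0,0,0.2,0,54,-15,0,0,0,0.2,0,54,-10,0,0,0,0.2,0,54,0,0,0,0,0.2,0,54,0,0,0,0,0.2,0,54,0,0,0,0,0.2,0,54,0,0,0,0,0.2,0,54,0,0,0,0,0.2,0,54,0,0,0,0,0.2]'

```text
t: 28.3
eef_pos: [466.9, -183.0, 392.8]
tcp_rot: [-2.409, 1.561, 0.749]
ft_force: [0.5, 0.4, -2.3]
opening: 0.433
```

```bash
python3 -c "
from h import *
go([472,-334,120],-1.643)"
```

```text
t 28.3 pos [ 466.9 -183.   392.8] grasp [ 468.1 -181.9  221.8] open 0.433 F [ 0.5  0.4 -2.3]
[[ 0.007  0.017 -1.   ]
 [ 0.007 -1.    -0.017]
 [-1.    -0.007 -0.007]]
tool shift [100.8 152.8  -0.6]
rotvec [ 0.089 -0.007  0.007]
```

>>> jog_arm --deltas '[0,50,0,0,0,0,0.2,0,50,0,0,0,0,0.2,0,48,0,0,0,0,0.2,25,0,0,0.089,0,0,0.2,35,0,0,0,0,0,0.2,30,0,0,0,0,0,0.2,10,0,0,0,0,0,0.2,0,0,0,0,0,0,0.2]'

```text
t: 29.3
eef_pos: [468.3, -339.8, 286.7]
tcp_rot: [-2.323, 1.561, 0.737]
ft_force: [-0.0, -0.3, -1.2]
opening: 0.436
```

```bash
python3 -c "
from h import *
go([472,-334,65],-1.643)"
```

```text
t 29.3 pos [ 468.3 -339.8  286.7] grasp [ 469.6 -338.7  115.8] open 0.436 F [-0.  -0.3 -1.2]
[[ 0.007 -0.081 -0.997]
 [ 0.007 -0.997  0.081]
 [-1.    -0.007 -0.007]]
tool shift [50.8 -4.5 -1.7]
rotvec [-0.009 -0.007  0.007]
```

>>> jog_arm --deltas '[15,-4,-2,0,-0.007,0.007,0.2,20,0,0,0,0,0,0.2,14,0,0,0,0,0,0.2,0,0,0,0,0,0,0.2,0,0,0,0,0,0,0.2]'

```text
t: 29.92
eef_pos: [471.9, -335.3, 238.2]
tcp_rot: [2.225, 1.566, -0.998]
ft_force: [-0.3, 0.2, -1.1]
opening: 0.439
```

```bash
python3 -c "
from h import *
go([472,-334,51],-1.643)
c=eyes.read_camera('scene');cv2.imwrite('pics/s18.png',cv2.resize(c['image'][170:280,100:220,::-1],None,fx=5,fy=5,interpolation=2))
"
```

```text
t 29.93 pos [ 471.9 -335.3  238.2] grasp [ 472.3 -336.    67.2] open 0.439 F [-0.3  0.2 -1.1]
[[ 0.003 -0.081 -0.997]
 [-0.004 -0.997  0.081]
 [-1.     0.004 -0.003]]
tool shift [16.1 -2.1  0.5]
rotvec [-0.008 -0.003 -0.004]
```

View pics/s18.png

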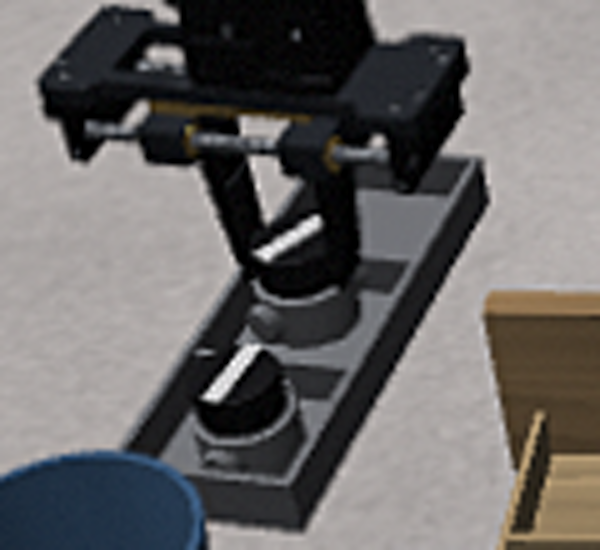

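The valve is over the middle cell and clear of the dividers. I'll lower it and release.

>>> jog_arm --deltas '[8,-2,0,0,-0.003,-0.004,0.2,6,0,0,0,0,0,0.2,3,0,0,0,0,0,0.2,0,0,0,0,0,0,0.2]'

```text
t: 30.48
eef_pos: [472.1, -333.5, 222.5]
tcp_rot: [2.498, 1.568, -0.725]
ft_force: [-0.1, 0.0, -2.2]
opening: 0.439
```

```bash
python3 -c "
from h import *
go([472,-334,51],-1.643)"
```

```text
t 30.48 pos [ 472.1 -333.5  222.5] grasp [ 472.4 -333.8   51.5] open 0.439 F [-0.1  0.  -2.2]
[[ 0.002 -0.081 -0.997]
 [-0.002 -0.997  0.081]
 [-1.     0.001 -0.002]]
tool shift [0.5 0.3 0.4]
rotvec [-0.009 -0.002 -0.001]
```

>>> jog_arm --deltas '[0,0,0,0,0,0,0.55,0,0,0,0,0,0,0.55,-10,0,0,0,0,0,0.58,-30,0,0,0,0,0,0.6,-50,0,0,0,0,0,0.65,-50,0,0,0,0,0,0.65,-30,0,0,-0.1,0,0,0.65,0,0,0,-0.18,0,0,0.65,0,0,0,-0.18,0,0,0.65]'

```text
t: 31.6
eef_pos: [471.4, -332.8, 402.3]
tcp_rot: [2.031, 1.565, -0.719]
ft_force: [0.2, -0.5, -0.9]
opening: 0.651
```

>>> jog_arm --deltas '[0,0,0,-0.18,0,0,0.65,0,0,0,-0.18,0,0,0.65,0,0,0,-0.18,0,0,0.65,0,0,0,-0.18,0,0,0.65,0,0,0,-0.18,0,0,0.65,0,0,0,-0.18,0,0,0.65,0,0,0,-0.11,0,0,0.65,0,0,0,0,0,0,0.65]'

```text
t: 32.6
eef_pos: [470.2, -331.7, 408.1]
tcp_rot: [0.799, 1.56, -0.72]
ft_force: [-0.6, 0.3, 0.2]
opening: 0.65
```

```bash
python3 -c "
from h import *
go([396,263,210],0)
c=eyes.read_camera('scene');cv2.imwrite('pics/s19.png',c['image'][:,:,::-1])
"
```

```text
t 32.6 pos [ 470.2 -331.7  408.1] grasp [ 471.5 -332.8  237.2] open 0.65 F [-0.6  0.3  0.2]
[[ 0.008  0.999  0.052]
 [-0.007  0.052 -0.999]
 [-1.     0.007  0.007]]
tool shift [  22.5  -44.5 -599.1]
rotvec [ 0.052  0.007 -0.008]
```

View pics/s19.png

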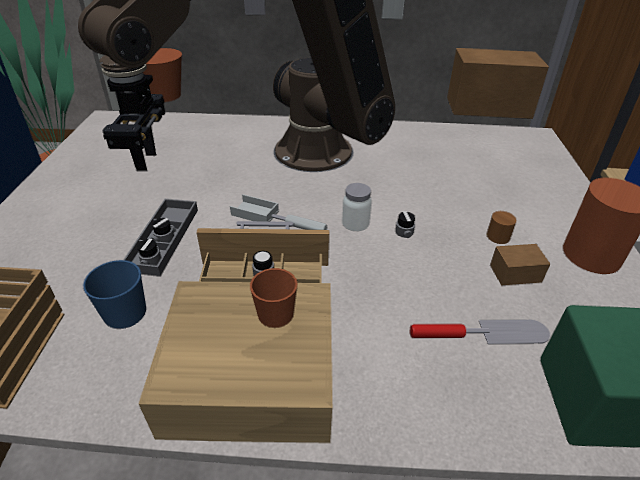

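Both tray valves are upright. The last valve is still at (405,223), so I'll go there.

>>> jog_arm --deltas '[0,0,-55,0,0,0,0.65,0,0,-55,0,0,0,0.65,0,0,-55,0,0,0,0.65,0,0,-55,0,0,0,0.65,0,0,-55,0,0,0,0.65,0,-5,-55,0,0,0,0.65,0,-8,-55,0,0,0,0.65,0,-8,-55,0,0,0,0.65,0,-10,-55,0,0,0,0.65,0,-10,-50,0,0,0,0.65]'

```text
t: 33.9
eef_pos: [407.0, 225.4, 406.1]
tcp_rot: [1.084, 1.555, -0.472]
ft_force: [-0.1, -0.6, 1.1]
opening: 0.649
```

```bash
python3 -c "
from h import *
go([395.5,263,120],0)"
```

```text
t 33.9 pos [407.  225.4 406.1] grasp [409.5 224.1 235.1] open 0.649 F [-0.1 -0.6  1.1]
[[ 0.014  1.     0.015]
 [-0.007  0.015 -1.   ]
 [-1.     0.014  0.008]]
tool shift [114.6 -15.  -40. ]
rotvec [ 0.015  0.007 -0.014]
```

>>> jog_arm --deltas '[0,-15,-40,0.015,0.007,-0.014,0.65,40,0,0,0,0,0,0.65,40,0,0,0,0,0,0.65,35,0,0,0,0,0,0.65,0,0,0,0,0,0,0.65,0,0,0,0,0,0,0.65]'

```text
t: 34.65
eef_pos: [389.8, 270.6, 290.8]
tcp_rot: [2.068, 1.565, 0.488]
ft_force: [-0.4, -0.9, 0.2]
opening: 0.651
```

```bash
python3 -c "
from h import *
go([395.5,263,47],0)
c=eyes.read_camera('scene');cv2.imwrite('pics/s20.png',cv2.resize(c['image'][120:280,320:500,::-1],None,fx=3.5,fy=3.5))
"
```

```text
t 34.65 pos [389.8 270.6 290.8] grasp [390.6 271.  119.8] open 0.651 F [-0.4 -0.9  0.2]
[[ 0.005  1.    -0.009]
 [ 0.003 -0.009 -1.   ]
 [-1.     0.005 -0.003]]
tool shift [72.8  4.6  8.2]
rotvec [-0.009 -0.003 -0.005]
```

View pics/s20.png

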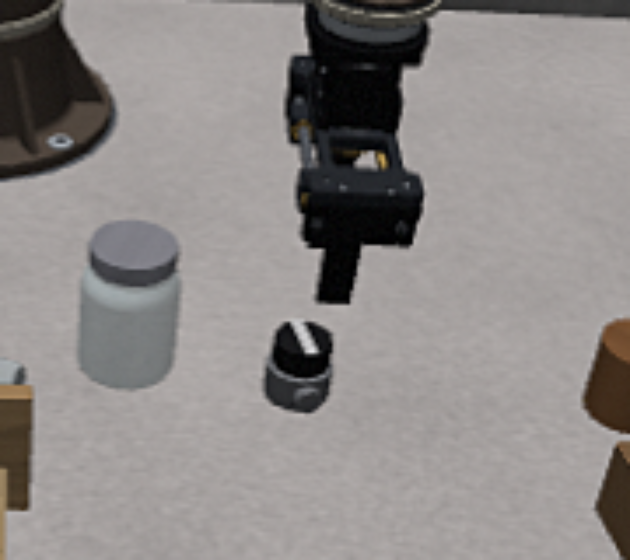

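The jar is clear of the gripper, and the valve hasn't moved: its tag is at (407,216). I'll grip it.

>>> jog_arm --deltas '[25,4,8,0,-0.003,-0.005,0.65,25,0,0,0,0,0,0.65,18,0,0,0,0,0,0.65,0,0,0,0,0,0,0.65,0,0,0,0,0,0,0.65]'

```text
t: 35.33
eef_pos: [395.9, 262.9, 228.3]
tcp_rot: [2.011, 1.558, 0.428]
ft_force: [-0.4, -0.3, -0.2]
opening: 0.652
```

```bash
python3 -c "
from h import *
go([395.5,263,47],0)"
```

```text
t 35.33 pos [395.9 262.9 228.3] grasp [397.8 263.8  57.3] open 0.652 F [-0.4 -0.3 -0.2]
[[ 0.011  1.    -0.012]
 [ 0.005 -0.012 -1.   ]
 [-1.     0.011 -0.005]]
tool shift [10.3 -2.4  0.9]
rotvec [-0.012 -0.005 -0.011]
```

>>> jog_arm --deltas '[6,-2,1,0,-0.005,-0.01,0.65,4,0,0,0,0,0,0.65,0,0,0,0,0,0,0.65,0,0,0,0,0,0,0.2,0,0,0,0,0,0,0.2,0,0,0,0,0,0,0.2,-20,0,0,0,0,0,0.2,-50,0,0,0,0,0,0.2,-50,0,0,0,0,0,0.2,-50,0,0,0,0,0,0.2]'

```text
t: 36.58
eef_pos: [393.5, 261.8, 390.9]
tcp_rot: [-1.056, 1.566, -2.639]
ft_force: [0.4, -0.4, -0.7]
opening: 0.434
```

```bash
python3 -c "
from h import *
go([389,-328.5,210],-0.072)
c=eyes.read_camera('scene');cv2.imwrite('pics/s21.png',cv2.resize(c['image'][80:280,320:520,::-1],None,fx=3,fy=3))
"
```

```text
t 36.58 pos [393.5 261.8 390.9] grasp [392.7 261.4 219.9] open 0.434 F [ 0.4 -0.4 -0.7]
[[-0.005  1.    -0.013]
 [-0.003 -0.013 -1.   ]
 [-1.    -0.005  0.003]]
tool shift [ 11.4   3.8 589.8]
rotvec [0.059 0.003 0.004]
```

View pics/s21.png

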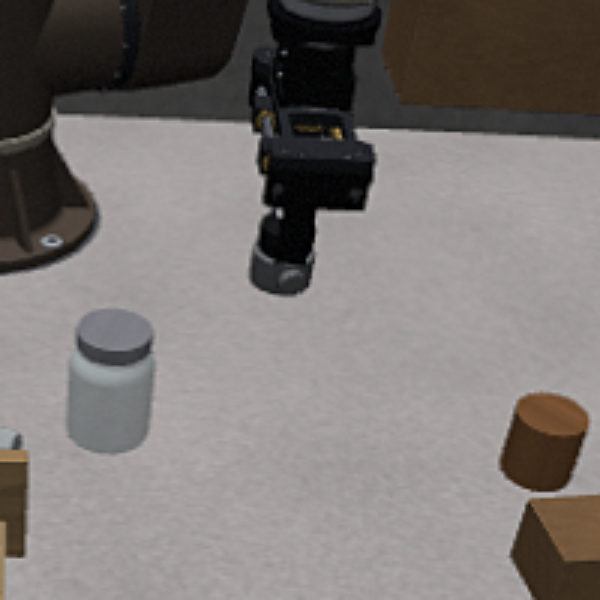

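Held. I'll bow the path outward so it stays in reach.

>>> jog_arm --deltas '[0,25,50,0,0,0,0.2,0,25,50,0,0,0,0.2,0,20,52,0,0,0,0.2,0,10,54,0,0,0,0.2,0,0,55,0,0,0,0.2,0,0,55,0,0,0,0.2,0,-5,55,0,0,0,0.2,0,-10,55,0,0,0,0.2,0,-15,55,0,0,0,0.2,0,-20,50,0,0,0,0.2]'

```text
t: 37.88
eef_pos: [419.0, -283.3, 394.7]
tcp_rot: [2.044, 1.563, 0.468]
ft_force: [0.1, -0.2, -0.8]
opening: 0.437
```

```bash
python3 -c "
from h import *
go([389,-328.5,120],-0.072)"
```

```text
t 37.88 pos [ 419.  -283.3  394.7] grasp [ 420.2 -282.7  223.7] open 0.437 F [ 0.1 -0.2 -0.8]
[[ 0.007  1.    -0.005]
 [ 0.004 -0.005 -1.   ]
 [-1.     0.007 -0.004]]
tool shift [103.4 -31.7  46.4]
rotvec [ 0.067 -0.004 -0.007]
```

>>> jog_arm --deltas '[0,-29,45,0.06,0,0,0.2,0,0,0,0,0,0,0.2,35,0,0,0,0,0,0.2,40,0,0,0,0,0,0.2,30,0,0,0,0,0,0.2,0,0,0,0,0,0,0.2,0,0,0,0,0,0,0.2]'

```text
t: 38.75
eef_pos: [388.9, -330.1, 286.1]
tcp_rot: [2.12, 1.563, 0.48]
ft_force: [-0.0, 0.8, -1.0]
opening: 0.437
```

```bash
python3 -c "
from h import *
go([389,-328.5,65],-0.072)"
```

```text
t 38.75 pos [ 388.9 -330.1  286.1] grasp [ 390.1 -329.5  115.1] open 0.437 F [-0.   0.8 -1. ]
[[ 0.007  0.998 -0.069]
 [ 0.004 -0.069 -0.998]
 [-1.     0.007 -0.004]]
tool shift [50.1 -1.6 -0.7]
rotvec [ 0.003 -0.004 -0.007]
```

>>> jog_arm --deltas '[15,-1,0,0,-0.004,-0.007,0.2,20,0,0,0,0,0,0.2,14,0,0,0,0,0,0.2,0,0,0,0,0,0,0.2,0,0,0,0,0,0,0.2]'

```text
t: 39.38
eef_pos: [388.6, -330.0, 237.5]
tcp_rot: [0.624, 1.566, -1.015]
ft_force: [0.6, 0.1, -1.8]
opening: 0.435
```

```bash
python3 -c "
from h import *
go([389,-328.5,51],-0.072)
c=eyes.read_camera('scene');cv2.imwrite('pics/s22.png',cv2.resize(c['image'][160:280,100:220,::-1],None,fx=5,fy=5,interpolation=2))
"
```

```text
t 39.38 pos [ 388.6 -330.   237.5] grasp [ 389.  -330.7   66.5] open 0.435 F [ 0.6  0.1 -1.8]
[[ 0.003  0.998 -0.068]
 [-0.004 -0.068 -0.998]
 [-1.     0.003  0.004]]
tool shift [15.5 -0.2 -2.2]
rotvec [ 0.004  0.004 -0.003]
```

View pics/s22.png

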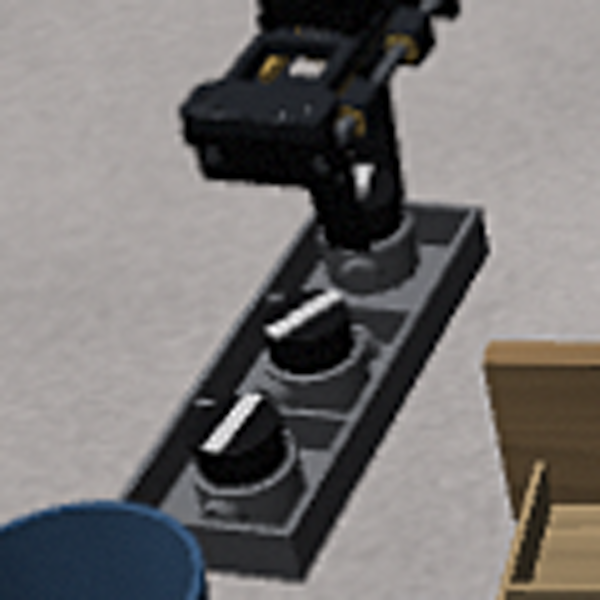

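The third valve is over the near cell with room all round. I'll lower it.

>>> jog_arm --deltas '[8,0,-2,0,0,0,0.2,5,0,0,0,0,0,0.2,3,0,0,0,0,0,0.2,0,0,0,0,0,0,0.2]'

```text
t: 39.92
eef_pos: [388.8, -328.2, 223.1]
tcp_rot: [0.659, 1.562, -0.98]
ft_force: [0.1, -0.2, -1.3]
opening: 0.435
```

```bash
python3 -c "
from h import *
go([389,-328.5,51],-0.072)"
```

```text
t 39.92 pos [ 388.8 -328.2  223.1] grasp [ 389.7 -329.5   52.1] open 0.435 F [ 0.1 -0.2 -1.3]
[[ 0.005  0.998 -0.068]
 [-0.007 -0.068 -0.998]
 [-1.     0.006  0.007]]
tool shift [ 1.1 -0.8 -1. ]
rotvec [ 0.004  0.007 -0.006]
```

>>> jog_arm --deltas '[2,0,0,0,0,0,0.2,0,0,0,0,0,0,0.55,0,0,0,0,0,0,0.55,-10,0,0,0,0,0,0.55,-30,0,0,0,0,0,0.3,-50,0,0,0,0,0,0.3,-50,0,0,0,0,0,0.3,-20,10,-20,-0.06,0,0,0.3,0,20,-40,-0.06,0,0,0.3,0,10,-40,0,0,0,0.3]'

```text
t: 41.18
eef_pos: [427.7, -226.7, 390.1]
tcp_rot: [0.642, 1.558, -0.877]
ft_force: [-0.8, 0.6, -0.6]
opening: 0.3
```

```bash
python3 -c "
from h import *
go([455,-70,160],0.053)
c=eyes.read_camera('scene');cv2.imwrite('pics/s23.png',c['image'][:,:,::-1])
c=eyes.read_camera('top');cv2.imwrite('pics/t23.png',c['image'][:,:,::-1])
"
```

```text
t 41.17 pos [ 427.7 -226.7  390.1] grasp [ 429.  -228.3  219.1] open 0.3 F [-0.8  0.6 -0.6]
[[ 0.008  0.999  0.052]
 [-0.009  0.052 -0.999]
 [-1.     0.007  0.01 ]]
tool shift [  57.8   33.8 -157.3]
rotvec [-0.001  0.01  -0.007]
```

View pics/s23.png

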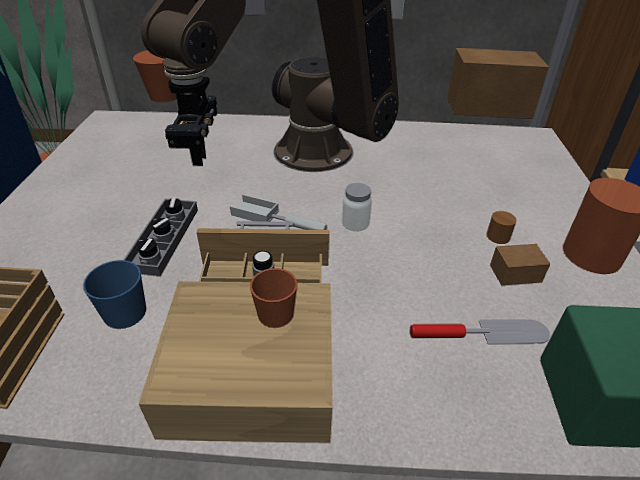

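View pics/t23.png

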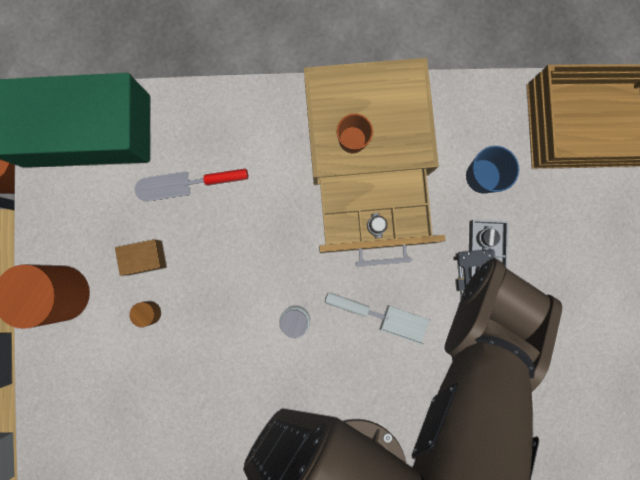

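All three rejects stand in the tray, and the round-tagged valve is in nest 1 at top (378,224). I'll shut the fingers and bring them in front of the bar to push.

>>> jog_arm --deltas '[0,12,-52,0,0.01,-0.007,0,0,12,-52,0,0,0,0,0,12,-48,0,0,0,0,0,10,0,0,0,0,0,40,0,0,0,0,0,0,35,0,0,0,0,0,0,0,0,0,0,0,0,0]'

```text
t: 42.15
eef_pos: [467.6, -70.4, 315.6]
tcp_rot: [1.238, 1.567, -0.279]
ft_force: [-1.0, -0.5, 0.0]
opening: 0.007
```

```bash
python3 -c "
from h import *
go([470,-70,90],0.053)
"
```

```text
t 42.15 pos [467.6 -70.4 315.6] grasp [468.3 -70.6 144.6] open 0.007 F [-1.  -0.5  0. ]
[[ 0.004  0.999  0.053]
 [-0.001  0.053 -0.999]
 [-1.     0.004  0.001]]
tool shift [54.6  1.5 -0.6]
rotvec [ 0.     0.001 -0.004]
```

>>> jog_arm --deltas '[25,0,0,0,0,-0.004,0,20,0,0,0,0,0,0,10,0,0,0,0,0,0,0,0,0,0,0,0,0]'

```text
t: 42.65
eef_pos: [469.8, -73.9, 263.8]
tcp_rot: [0.97, 1.564, -0.55]
ft_force: [0.1, 0.1, -0.3]
opening: 0.005
```

```bash
python3 -c "
from h import *
go([470,-70,90],0.053)
c=eyes.read_camera('scene');cv2.imwrite('pics/s24.png',cv2.resize(c['image'][120:280,180:360,::-1],None,fx=3.5,fy=3.5))
"
```

```text
t 42.65 pos [469.8 -73.9 263.8] grasp [470.7 -74.5  92.8] open 0.005 F [ 0.1  0.1 -0.3]
[[ 0.005  0.999  0.05 ]
 [-0.003  0.05  -0.999]
 [-1.     0.005  0.004]]
tool shift [ 2.8 -0.5 -4.5]
rotvec [-0.003  0.004 -0.005]
```

View pics/s24.png

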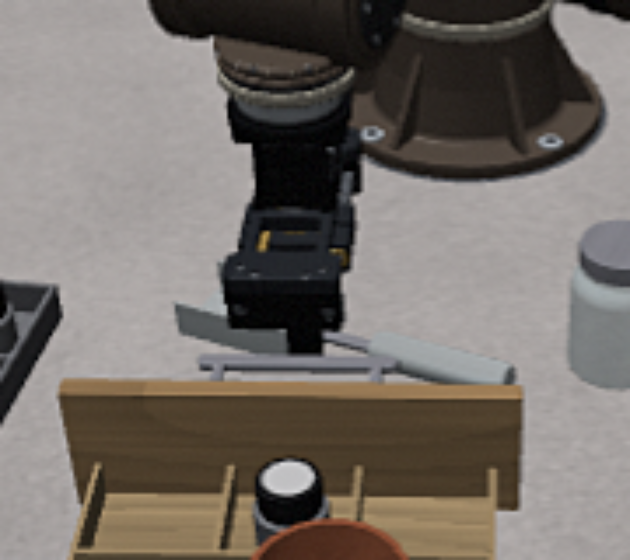

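The fingers are in front of the bar. I'll push gently.

>>> jog_arm --deltas '[3,10,0,0,0,0,0,0,12,0,0,0,0,0,0,16,0,0,0,0,0,0,18,0,0,0,0,0,0,18,0,0,0,0,0,0,18,0,0,0,0,0,0,18,0,0,0,0,0,0,18,0,0,0,0,0,0,12,0,0,0,0,0,0,8,0,0,0,0,0]'

```text
t: 43.95
eef_pos: [625.7, -65.1, 263.1]
tcp_rot: [-0.411, 1.567, -1.929]
ft_force: [-2.9, -1.4, 1.3]
opening: 0.007
```

```bash
python3 -c "
from h import *
go([637,-65,90],0.053)
"
```

```text
t 43.95 pos [625.7 -65.1 263.1] grasp [625.4 -65.7  92.2] open 0.007 F [-2.9 -1.4  1.3]
[[-0.001  0.999  0.053]
 [-0.004  0.053 -0.999]
 [-1.    -0.002  0.004]]
tool shift [ 2.1 11.6 -0.1]
rotvec [-0.     0.004  0.002]
```

>>> jog_arm --deltas '[0,6,0,0,0,0,0,0,4,0,0,0,0,0,0,3,0,0,0,0,0]'

```text
t: 44.32
eef_pos: [639.2, -64.3, 263.1]
tcp_rot: [-0.593, 1.566, -2.111]
ft_force: [-2.0, -0.3, -0.2]
opening: 0.002
```

```bash
python3 -c "
from h import *
go([640,-65,90],0.053)
"
```

```text
t 44.33 pos [639.2 -64.3 263.1] grasp [638.8 -64.9  92.1] open 0.002 F [-2.  -0.3 -0.2]
[[-0.002  0.999  0.053]
 [-0.004  0.053 -0.999]
 [-1.    -0.002  0.004]]
tool shift [2.1 1.2 0.1]
rotvec [0.    0.004 0.002]
```

Force is still just the sliding friction, so I'll creep until it rises.

>>> jog_arm --deltas '[0,2,0,0,0,0,0,0,2,0,0,0,0,0,0,2,0,0,0,0,0]'

```text
t: 44.7
eef_pos: [645.3, -64.0, 263.2]
tcp_rot: [-0.677, 1.566, -2.194]
ft_force: [-2.5, -1.1, 0.8]
opening: 0.008
```

>>> jog_arm --deltas '[0,2,0,0,0,0,0,0,2,0,0,0,0,0,0]'

```text
invalid input
```

>>> jog_arm --deltas '[0,2,0,0,0,0,0,0,2,0,0,0,0,0]'

```text
t: 44.95
eef_pos: [648.9, -63.8, 263.1]
tcp_rot: [-1.069, 1.564, -2.587]
ft_force: [-12.6, -2.9, 7.1]
opening: 0.003
```

```bash
python3 -c "
from h import *
go([640,-65,90],0.053)
c=eyes.read_camera('scene');cv2.imwrite('pics/s25.png',cv2.resize(c['image'][180:320,140:340,::-1],None,fx=4,fy=4,interpolation=2))
"
```

```text
t 44.95 pos [648.9 -63.8 263.1] grasp [648.  -64.4  92.1] open 0.003 F [-12.6  -2.9   7.1]
[[-0.006  0.999  0.053]
 [-0.003  0.053 -0.999]
 [-1.    -0.006  0.003]]
tool shift [ 2.1 -8.   0.2]
rotvec [0.    0.003 0.006]
```

View pics/s25.png

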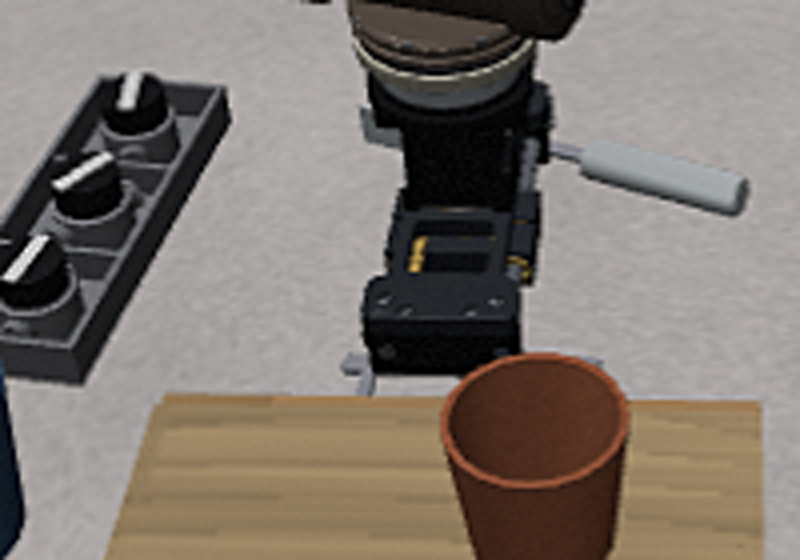

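Force rose to 13 N, so the drawer is at its stop. I'll give it one small nudge and then back off.

>>> jog_arm --deltas '[0,1,0,0,0,0,0,0,0,0,0,0,0,0,0,-10,0,0,0,0,0,0,-30,0,0,0,0,0,-20,-30,0,0,0,0,0,-50,-30,0,0,0,0,0,-50,-30,10,0,0,0,0,-30,-30,50,0,0,0,0,0,0,55,0,0,0,0,0,0,0,0,0,0,0]'

```text
t: 46.25
eef_pos: [491.1, -185.2, 418.2]
tcp_rot: [-0.057, 1.564, -1.573]
ft_force: [0.4, -0.0, 0.4]
opening: 0.006
```

```bash
python3 -c "
from h import *
st()
c=eyes.read_camera('top');cv2.imwrite('pics/t26.png',c['image'][:,:,::-1])
print(cast(c,[[350.5,200],[404.5,196]],90))
c=eyes.read_camera('scene');cv2.imwrite('pics/s26.png',c['image'][:,:,::-1])
"
```

```text
t 46.25 pos [ 491.1 -185.2  418.2] grasp [ 491.1 -186.3  247.2] open 0.006 F [ 0.4 -0.   0.4]
[[-0.     0.998  0.055]
 [-0.006  0.055 -0.998]
 [-1.    -0.     0.006]]
[[ 648.61454931   -1.066734     90.        ]
 [ 654.46742087 -126.97001767   90.        ]]
```

View pics/t26.png

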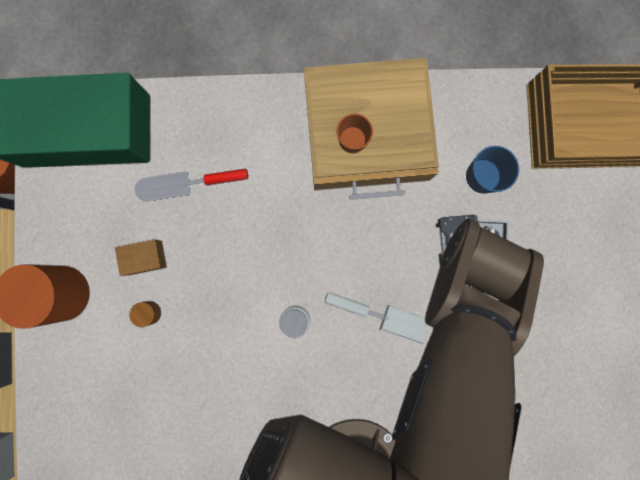

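View pics/s26.png

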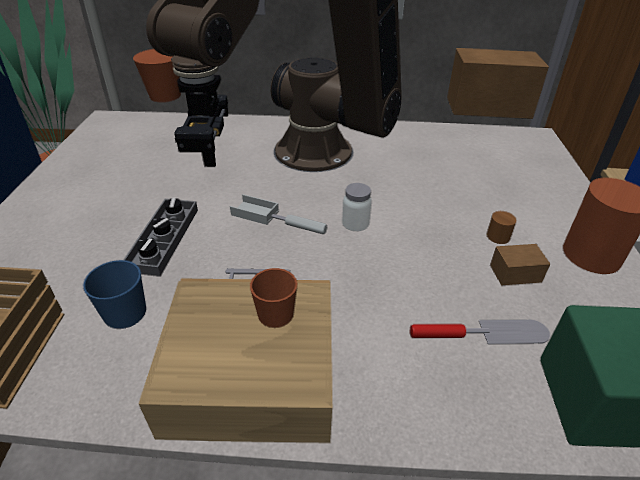

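The drawer now sits tight against the unit; at the start it was a few mm ajar. I'll clear the arm from the tray for a last look from the top.

>>> jog_arm --deltas '[0,0,-55,0,0,0,0,0,0,-55,0,0,0,0,0,0,-55,0,0,0,0,0,0,-55,0,0,0,0,0,0,-40,0,0,0,0,0,0,0,0,0,0,0]'

```text
t: 47.1
eef_pos: [472.9, 90.3, 414.8]
tcp_rot: [-0.688, 1.566, -2.196]
ft_force: [-0.1, 0.6, 0.5]
opening: 0.011
```

```bash
python3 -c "
from h import *
c=eyes.read_camera('top');a=c['image'][:,:,::-1]
o=cv2.imread('pics/top0.png')
f=lambda i,x,y:cv2.resize(i[y:y+120,x:x+100],None,fx=5,fy=5,interpolation=2)[:590]
cv2.imwrite('pics/t27.png',f(a,440,212))
g=lambda i:cv2.resize(i[140:210,300:450],None,fx=4,fy=4,interpolation=2)
cv2.imwrite('pics/t28.png',np.vstack([g(o),g(a)]))
"
```

```text
(no output)
```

View pics/t27.png

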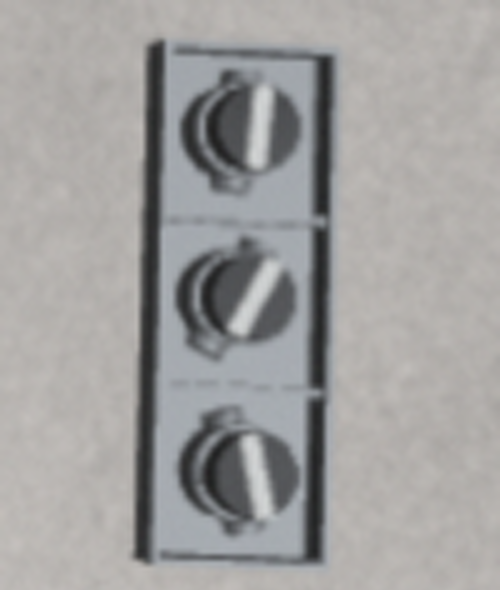

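View pics/t28.png

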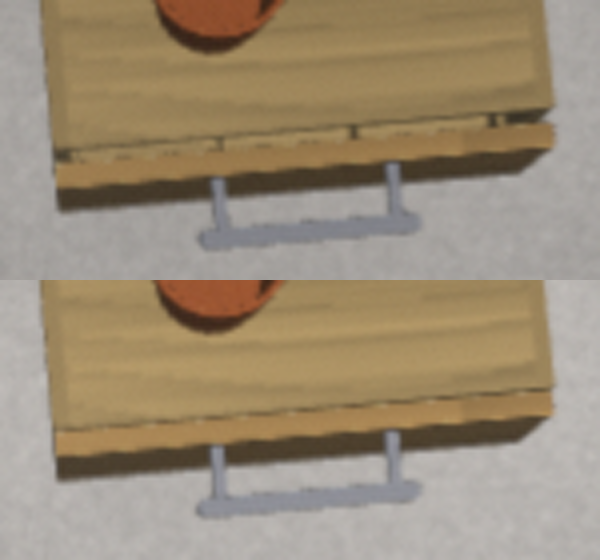

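All three cells hold one upright valve each, clear of the walls. The drawer gap seen at the start has closed and the clay pot is unmoved, so I'll hand in.

```bash
python3 -c "
from h import *
print(env.job_done())"
```

```text
the job is handed in; nothing more can be done
None
```

The job is done and handed in at about 47 s of the 210 s allowed. Four valve housings were on the counter: one round-tagged and three narrow-tagged.

- **Drawer:** I pulled it out about 155 mm by the handle and pushed it home at the end. The push force rose from about 2 N to 13 N at the stop. The gap visible at the start, when it stood a few mm ajar, has closed.
- **Round-tagged housing:** it stands upright in the middle nest of the drawer. I last saw it just before closing the drawer, because the unit now hides it.
- **Narrow-tagged housings:** they stand upright in the three tray cells, one to a cell. The last top view shows all three clear of the walls.
- **Everything else:** the pots, jar, tools, spool and carton look unmoved in the last pictures compared with the first, judged by eye.

**Checks that disagreed or failed:**
- **Tray position:** the two cameras differed by about 8 mm in x, so I aimed roughly between the two readings.
- **First grip:** my first grip on the round-tagged housing was about 12 mm too high, so I regripped it. The second grip read 46 mm on a 42 mm cap, so it probably caught part of the body. It still carried and released cleanly.
- **Move call:** one was refused for a wrong number count, with no motion.

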